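Catch a batch of mounting feet from the feed chute and load the parts washer

ROBOT

A 6-joint arm with a two-finger parallel gripper is mounted at the origin on the work surface. World frame = base frame: x ahead of the robot, y to its left, z up, the work surface at z = 0. Lengths are in mm, angles in rad, forces in N, time in s.
With the tool pointing down it reaches from about 275 to 1000 mm from the base axis. Payload 8.4 kg.
Tool frame: the origin (TCP) lies between the finger pads; the fingertips stand 17 mm ahead of it and the grasp point (between the pads) lies 2 mm behind it; z points along the fingers, y is the line along which they close (so a half turn about z gives the same grasp; the last joint's range is limited). The gripper opens to 85 mm and grips with 20 to 120 N. Pads are 22 mm wide; open, the fingers measure 114 mm over their backs; the gripper's body (76 mm by 85 mm) begins 54 mm behind the grasp point. The pads swing forward as they close: fully open they stand 13 mm farther back than shut.
Start: joints at [-1.149, 0.353, 1.633, -0, 1.155, -0.002], TCP at [257.016, -569.711, 248.281] pointing down, gripper open.
Joint ranges: [-2.63, 2.63], [-0.92, 2.1], [0.06, 2.66], [-1.3, 4.44], [0, 2.69], [-3.02, 3.02]. Speed limits (rad/s): [2.22, 2.22, 2.79, 3.14, 3.14, 3.14].

INTERFACE

Orientations are given as [roll, pitch, yaw] about the fixed x, y, z axes, in that order (R = Rz(yaw) Ry(pitch) Rx(roll)).
In Python, from rig import sense, grab_frame, sign_off gives the robot as it stands. The module is installed in compiled form; this text tells all that it offers.
- The arm moves only by the tool send_rows, never from a script. Its argument "moves" is a list that holds one entry, the list of rows, each a list of 7 numbers: the shift along the world's x, y, z in m, then the turn, a rotation vector about the world's x, y, z in rad, then the opening, from -1 (shut) to 1 (fully open). In form: [[[dx, dy, dz, rx, ry, rz, jaw], ...]]. A call has 1 to 10 rows; each row shifts and turns the commanded pose from where the row before left it; what a row does not reach is not made up. A row lasts 1/10 s, in which the tool goes at most 50 mm and 8.59 degrees, less where a joint would pass 70% of its speed; a pose out of reach is approached as far as the arm can. A call with a gripper value outside its range is refused whole. The fingers move at their own pace and stop on an object; "grip_force" is the grip in N (left out, the last holds). Time passes only in rows, so rows that do not move let the fingers close. It gives the time, the measured TCP pose, the force, the opening and the grip force at its end, in the units of the state.
- sense(): the state, without advancing time (a new reading comes with each control period).
- grab_frame(name): name is "side" or "top"; returns a dict with "img" (420x560x3 uint8, red, green, blue), "mtx" (3x3 intrinsics, pixels), "rvec" (rotation vector, rad) and "tvec" (3), from world to camera coordinates, as OpenCV has them. Camera axes: x right, y down, z forward; pixel columns grow to the right and rows downward; lengths in mm; the calibration is good to about 2 mm. A picture is of the moment at which its call begins. There is no depth.
- sign_off(): hands the job in; it is judged then, once.
The state is a dict: "clock": time; "qpos": joint angles; "qvel": joint speeds; "joint_efforts": joint torques, N m; "eef_pos": TCP position; "tcp_rot": TCP orientation; "contact_force": force on the tool from outside, world axes, zero at the start; "wrist_torque": the same for the moment, N m; "opening": opening from 0.0 (shut) to 1.0 (fully open); "grasp_force": force on a finger pad.
Only numpy, scipy, OpenCV 4.12 (cv2) and the standard library are available. Lean on these libraries where they do the work, as an engineer would, in place of code of your own. Each camera call takes 0.05 s, during which the arm holds its last target. There are 200 camera calls.

TASK

First move every end cover standing in front of the chute into the grey tray, upright; then hold the blue dish by its tall back wall under the chute's lip, push the red paddle in with the dish's front so the gate opens, and catch all the orange feet in the dish. Stand the dish flat on the floor of the parts washer with every foot in it, also those lying on the bench, and press the washer's lid shut until it clicks home. Leave the bottle, tape and wrench where they are.

Things in the scene. Friction and masses are not known exactly. Their poses are not given: they have to be found in the camera images.
- chute: fixed steel chute, two lanes side by side, 70 mm wide over its walls, 174 mm long, sloping 30 degrees; origin on the bench straight below the middle of its lip (mouth); x points uphill along the bench, so feet slide towards -x; lip's upper edge 105 mm, underside 100 mm above the bench; its stand begins at x = 60 mm; the yellow gate across the lip sinks into the floor to open
- paddle_face (a point): centre of the front face of the red paddle under the lip (64 mm wide, from 46 to 86 mm above the bench), faces the chute's -x; at rest 4 mm in front of the lip
- paddle (a joint): how far the paddle is pushed in (chute +x), m: 0 out, 0.032 fully in; spring-loaded, 3 N at the start and 7 N fully in; the gate sinks as far and is flush with the chute's floor from 0.016; it springs back and the gate shuts when let go
- foot1: orange moulded mounting foot, a block 30 (x) x 26 (y) x 20 (z) mm, 25 g; origin at the centre of its underside; 5 or 6 feet wait in the chute's two lanes behind the gate; None if absent
- foot2: orange moulded mounting foot, a block 30 (x) x 26 (y) x 20 (z) mm, 25 g; origin at the centre of its underside; 5 or 6 feet wait in the chute's two lanes behind the gate; None if absent
- foot3: orange moulded mounting foot, a block 30 (x) x 26 (y) x 20 (z) mm, 25 g; origin at the centre of its underside; 5 or 6 feet wait in the chute's two lanes behind the gate; None if absent
- foot4: orange moulded mounting foot, a block 30 (x) x 26 (y) x 20 (z) mm, 25 g; origin at the centre of its underside; 5 or 6 feet wait in the chute's two lanes behind the gate; None if absent
- foot5: orange moulded mounting foot, a block 30 (x) x 26 (y) x 20 (z) mm, 25 g; origin at the centre of its underside; 5 or 6 feet wait in the chute's two lanes behind the gate; None if absent
- foot6: orange moulded mounting foot, a block 30 (x) x 26 (y) x 20 (z) mm, 25 g; origin at the centre of its underside; 5 or 6 feet wait in the chute's two lanes behind the gate; None if absent
- foot7: orange mounting foot like foot1, 30 (x) x 26 (y) x 20 (z) mm, lying loose on the bench; 2 or 3 of these; None if absent
- foot8: orange mounting foot like foot1, 30 (x) x 26 (y) x 20 (z) mm, lying loose on the bench; 2 or 3 of these; None if absent
- foot9: orange mounting foot like foot1, 30 (x) x 26 (y) x 20 (z) mm, lying loose on the bench; 2 or 3 of these; None if absent
- dish: blue open catch dish, 128 (x) x 110 (y) mm outside, floor and three walls 4 mm thick, front (+x) and side walls 45 mm high; the back wall (-x) is the grip: 9 mm thick, 110 mm wide, 82 mm high, its middle plane at x = -59.5 mm; 200 to 330 g empty; origin at the centre of the underside, z up
- cover1: end cover: black disc 58 mm across and 22 mm thick with a steel hub 26 mm across rising from it to 64 mm above the underside, 220 g; origin at the centre of its underside, z along the hub; 2 or 3 of them stand in front of the chute; None if absent
- cover2: end cover: black disc 58 mm across and 22 mm thick with a steel hub 26 mm across rising from it to 64 mm above the underside, 220 g; origin at the centre of its underside, z along the hub; 2 or 3 of them stand in front of the chute; None if absent
- cover3: end cover: black disc 58 mm across and 22 mm thick with a steel hub 26 mm across rising from it to 64 mm above the underside, 220 g; origin at the centre of its underside, z along the hub; 2 or 3 of them stand in front of the chute; None if absent
- tray: fixed grey open tray for end covers, 100 (x) x 270 (y) x 30 mm, walls and floor 4 mm thick; origin at the centre of the underside
- washer: fixed white and steel bench parts washer, an open tub 160 (x) x 200 (y) x 100 mm, walls 6 mm, inside 148 x 188 mm, inner floor 8 mm above the bench; origin at the centre of its underside; its front with the catch faces -x, the lid hinge is along the top of the +x side
- washer_lid (a joint): angle of the washer's blue lid, rad: 0 shut, 1.5 to 1.7 standing open at the start, at most 1.75; a stiff hinge holds it anywhere; it meets the sprung roller catch at about 0.08 and is through it below 0.025; about 8 N on the pad presses it through
- lid_hinge (a point): middle of the lid's hinge line, on the washer's +x side 100.5 mm above its underside; its x axis lies along the lid, away from the lid's free edge, and its z axis is the outward normal of the lid's upper face; lid 160 mm long, 204 mm wide, 12 mm thick
- lid_pad (a point): middle of the black press pad on the lid's upper (outer) face, 135 mm from the hinge line
- bottle: amber bottle 56 mm across, 130 mm high, bystander; origin under its centre
- tape: roll of yellow tape 60 mm across, 20 mm high, bystander; origin under its centre
- wrench: wrench lying on the bench, bystander

How it is judged (in metres and radians):
On the way, in this order (a step that is already met when the one before it is completed fails the run):
1. all end covers stand in the tray (x of cover1 in the frame of tray between -0.04 and 0.04 m and y of cover1 in the frame of tray between -0.115 and 0.115 m and z of each of cover1, cover2, cover3 in the frame of tray below 0.02 m and angle between each of cover1, cover2, cover3's own z axis and vertical below 0.2 rad and x of cover2 in the frame of tray between -0.04 and 0.04 m and y of cover2 in the frame of tray between -0.115 and 0.115 m and x of cover3 in the frame of tray between -0.04 and 0.04 m and y of cover3 in the frame of tray between -0.115 and 0.115 m), for 0.2 s.
2. the dish, held by the fingers under the lip, has pushed the paddle in (value of joint paddle above 0.018 m and contact force between the fingers and dish above 0.5 N and x of dish in the frame of chute between -0.09 and 0 m and y of dish in the frame of chute between -0.045 and 0.045 m), for 0.2 s.
3. the dish stands in the washer with all the feet in it (x of dish in the frame of washer between -0.04 and 0.04 m and y of dish in the frame of washer between -0.05 and 0.05 m and z of dish in the frame of washer below 0.02 m and angle between dish's own z axis and vertical below 0.12 rad and x of foot1 in the frame of dish between -0.061 and 0.064 m and y of foot1 in the frame of dish between -0.055 and 0.055 m and z of foot1 in the frame of dish between -0.005 and 0.06 m and x of foot2 in the frame of dish between -0.061 and 0.064 m and y of foot2 in the frame of dish between -0.055 and 0.055 m and z of foot2 in the frame of dish between -0.005 and 0.06 m and x of foot3 in the frame of dish between -0.061 and 0.064 m and y of foot3 in the frame of dish between -0.055 and 0.055 m and z of foot3 in the frame of dish between -0.005 and 0.06 m and x of foot4 in the frame of dish between -0.061 and 0.064 m and y of foot4 in the frame of dish between -0.055 and 0.055 m and z of foot4 in the frame of dish between -0.005 and 0.06 m and x of foot5 in the frame of dish between -0.061 and 0.064 m and y of foot5 in the frame of dish between -0.055 and 0.055 m and z of foot5 in the frame of dish between -0.005 and 0.06 m and x of foot6 in the frame of dish between -0.061 and 0.064 m and y of foot6 in the frame of dish between -0.055 and 0.055 m and z of foot6 in the frame of dish between -0.005 and 0.06 m and x of foot7 in the frame of dish between -0.061 and 0.064 m and y of foot7 in the frame of dish between -0.055 and 0.055 m and z of foot7 in the frame of dish between -0.005 and 0.06 m and x of foot8 in the frame of dish between -0.061 and 0.064 m and y of foot8 in the frame of dish between -0.055 and 0.055 m and z of foot8 in the frame of dish between -0.005 and 0.06 m and x of foot9 in the frame of dish between -0.061 and 0.064 m and y of foot9 in the frame of dish between -0.055 and 0.055 m and z of foot9 in the frame of dish between -0.005 and 0.06 m), for 0.2 s.
4. the lid is shut past its catch (value of joint washer_lid below 0.025 rad), for 0.2 s.
At the end, for the whole second after the job is handed in: every end cover upright (within 0.2 rad) on the tray's floor; every foot inside the dish; the dish flat (within 0.12 rad) on the washer's floor; the lid shut past its catch (below 0.025 rad) (all of step 1 and all of step 3 and value of joint washer_lid below 0.025 rad); the robot touches nothing.
It fails at once if a bystander (bottle, tape, wrench) is moved by more than 4 cm (distance of any of bottle, tape, wrench from where it was at the start of the episode above 0.04 m).
Of foot5, foot6 only 1 to 2 are there at a start; the rules pass over those that are not, and their reading is None.
Of foot7, foot8, foot9 only 2 to 3 are there at a start; the rules pass over those that are not, and their reading is None.
Of cover1, cover2, cover3 only 2 to 3 are there at a start; the rules pass over those that are not, and their reading is None.
At some moment in a run one of cover1, cover2, cover3, dish may be knocked a few centimetres aside while the robot is not near it.
Once in a run the grip may slacken for a moment while it holds something.
It also fails if it takes over 210 s, if anything falls off the work surface, if the arm or the gripper's body presses on something with over 40 N, if the wrist force passes 120 N, or if a joint passes its speed limit or range.

## Working session

There is one attempt and no reset: what is moved stays moved. The work goes in short steps, Python scripts to look and compute and a tool call to move; the robot and the scene stay as the last step left them, time stands still between calls to the robot, and variables do not carry over. Pictures are saved under pics/ and viewed, at most 14 in all, crops included, and the job is handed in when it is done.

Besides the shell and the picture viewer there is one more tool, called as name(argument=value, ...), one argument or row to a line, values as JSON. send_rows: Moves the arm, as the interface text tells. Its arguments: {"type":"object","properties":{"moves":{"type":"array"},"grip_force":{"type":"number"}},"required":["moves"]}

```bash
mkdir -p pics
cat > h.py <<'E'
import numpy as np, cv2
from rig import sense, grab_frame
def P(f):
    R=cv2.Rodrigues(np.array(f["rvec"],float))[0]; return np.array(f["mtx"],float),R,np.array(f["tvec"],float).reshape(3)
def ray(f,u,v,z):
    K,R,t=P(f); d=R.T@np.linalg.inv(K)@np.array([u,v,1.]); c=-R.T@t
    return c+d*(z-c[2])/d[2]
def proj(f,p):
    K,R,t=P(f); q=K@(R@np.array(p,float)+t); return q[:2]/q[2]
def save(f,n): cv2.imwrite("pics/"+n+".png",cv2.cvtColor(f["img"],cv2.COLOR_RGB2BGR))
E
python3 - <<'E'
from h import *
import pickle
for n in("top","side"):
    f=grab_frame(n); save(f,n+"0"); pickle.dump(f,open(n+"0.pkl","wb")); K,R,t=P(f); print(n,K[0],(-R.T@t),R[2])
print(sense())
E
```

```text
top [423.70473695   0.         282.47961247] [ 505.31123964  -52.83655894 1012.22254655] [ 0.08083758  0.02347245 -0.99645087]
side [413.42616976   0.         282.92698967] [ 337.40070812 -564.6843564   746.91615918] [ 0.26064799  0.63512177 -0.72710588]
{'clock': 0.1, 'qpos': array([-1.14936903e+00,  3.53593789e-01,  1.63408672e+00, -2.57355578e-06,
        1.15521468e+00, -2.38860879e-03]), 'qvel': array([ 0.00017688, -0.00119236, -0.00240486,  0.00068774,  0.00046036,
       -0.00206901]), 'joint_efforts': array([ 1.37404320e-03, -6.06351614e+01, -3.42822039e+01,  4.55874749e-05,
        3.94728006e-03, -2.89328557e-05]), 'eef_pos': array([ 256.85706075, -569.31137539,  247.6159088 ]), 'tcp_rot': array([-3.14029012e+00, -7.58093648e-07,  4.23816942e-01]), 'contact_force': array([-0.16737773, -0.05365716, -0.6063689 ]), 'wrist_torque': array([-0.01026626,  0.02712586,  0.00397896]), 'grasp_force': 0.0, 'opening': 0.9993157441710168}
```

View pics/top0.png

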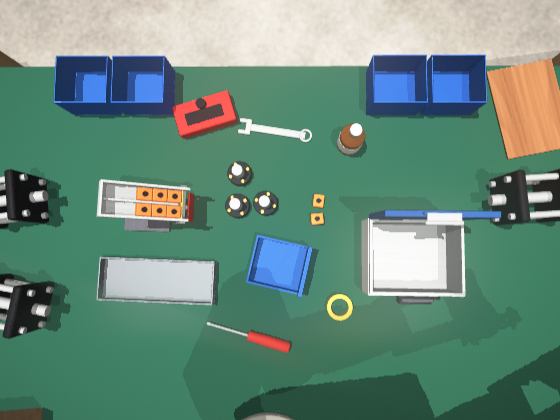

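View pics/side0.png

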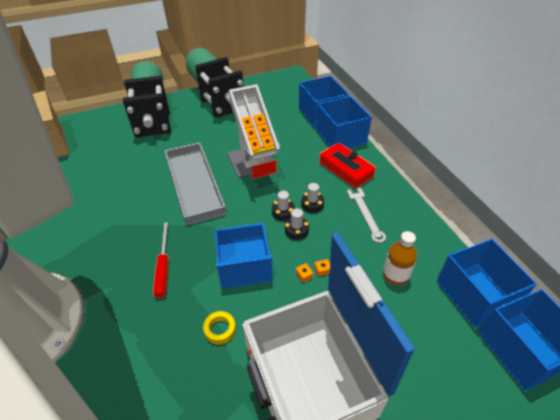

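The top view has +x up and +y left. It shows three covers with hubs near (239,170), (236,200) and (265,200), and loose feet at (318,200) and (317,218). The dish is at (280,265) with its tall wall on the right. The tray is at (157,280), and the chute mouth with its red paddle is at (191,207). The washer is at (417,257) with its lid open at the top. The side view agrees and shows 6 feet in the chute.

```bash
cat > m.py <<'E'
from h import *
def blobs(mask,amin,box=None):
    m=mask.astype(np.uint8)
    if box: z=np.zeros_like(m); x0,y0,x1,y1=box; z[y0:y1,x0:x1]=m[y0:y1,x0:x1]; m=z
    c,_=cv2.findContours(m,cv2.RETR_EXTERNAL,cv2.CHAIN_APPROX_NONE)
    return [k for k in c if cv2.contourArea(k)>=amin]
def rect(f,k,z):
    w=np.array([ray(f,u,v,z)[:2] for u,v in k[:,0]],np.float32)
    return cv2.minAreaRect(w)
E
python3 - <<'E'
from m import *
import pickle
T=pickle.load(open("top0.pkl","rb")); S=pickle.load(open("side0.pkl","rb"))
def hsv(f): return cv2.cvtColor(f["img"],cv2.COLOR_RGB2HSV).astype(int)
for n,f,bb in(("T",T,(220,150,335,235)),("S",S,(260,175,335,290))):
    H=hsv(f); h,s,v=H[...,0],H[...,1],H[...,2]
    for k in blobs((s<60)&(v>110),15,bb): 
        M=cv2.moments(k);u,w=M['m10']/M['m00'],M['m01']/M['m00']; print(n,"hub",u,w,cv2.contourArea(k),cv2.boundingRect(k),ray(f,u,w,64).round())
    for k in blobs((h<22)&(s>130)&(v>120),40,bb): print(n,"foot",rect(f,k,20),cv2.boundingRect(k))
    for k in blobs((v<60),60,bb): print(n,"disc",cv2.boundingRect(k))
H=hsv(T);h,s,v=H[...,0],H[...,1],H[...,2]
for k in blobs((h>95)&(h<125)&(s>120)&(v>60),500,(230,225,330,305)): print("dish", rect(T,k,45),cv2.boundingRect(k),[tuple(p[0]) for p in cv2.approxPolyDP(k,5,True)])
for k in blobs((s<60)&(v>70),800,(80,245,230,315)): print("tray",rect(T,k,30),[ray(T,*p[0],30).round() for p in cv2.approxPolyDP(k,6,True)])
for k in blobs((s<60)&(v>80),400,(90,170,200,232)): print("chute",cv2.boundingRect(k),[tuple(p[0]) for p in cv2.approxPolyDP(k,3,True)])
for k in blobs(((h<8)|(h>172))&(s>130),30,(180,185,200,230)): print("paddle",cv2.boundingRect(k))
for k in blobs((s<60)&(v>90),800,(355,210,480,302)): print("wash",[ray(T,*p[0],100).round() for p in cv2.approxPolyDP(k,5,True)])
for n,b,x in(("T",T,(170,170,330,320)),("S",S,(150,130,420,340))):
    x0,y0,x1,y1=x; i=cv2.resize(b["img"][y0:y1,x0:x1],None,fx=min(800/(x1-x0),600/(y1-y0)),fy=min(800/(x1-x0),600/(y1-y0)),interpolation=cv2.INTER_CUBIC); cv2.imwrite(f"pics/crop{n}.png",i[...,::-1])
E
```

```text
T hub 234.45200698080276 203.45375218150085 95.5 (229, 198, 12, 12) [599.  78.  64.]
T hub 263.6958762886598 200.6237113402062 97.0 (258, 195, 12, 12) [605.  12.  64.]
T hub 236.52631578947367 169.56842105263158 95.0 (231, 164, 12, 12) [676.  75.  64.]
T foot ((568.6373291015625, -110.45763397216797), (25.820720672607422, 28.109119415283203), 0.3394673764705658) (311, 213, 13, 12)
T foot ((611.3621826171875, -112.98126220703125), (25.88325309753418, 30.407625198364258), 81.92430877685547) (313, 194, 12, 14)
S hub 296.4540023894862 216.4922341696535 139.5 (291, 208, 12, 20) [603.   2.  64.]
S hub 282.67274939172745 198.18856447688563 137.0 (277, 190, 12, 19) [597.  68.  64.]
S hub 313.0338753387534 190.24661246612465 123.0 (308, 183, 11, 18) [673.  64.  64.]
S foot ((570.5010375976562, -113.38959503173828), (31.404930114746094, 40.38174057006836), 2.8557333946228027) (296, 263, 17, 19)
S foot ((612.4334106445312, -116.90625), (36.731910705566406, 34.24382019042969), 83.92697143554688) (315, 259, 15, 17)
S disc (285, 226, 23, 14)
S disc (272, 205, 19, 17)
S disc (302, 196, 21, 17)
dish
[... 228 characters left out ...]
32(312), np.int32(248))]
tray ((422.46246337890625, 261.1529846191406), (274.7489929199219, 102.10321044921875), 88.12548065185547) [array([470., 397.,  30.]), array([376., 393.,  30.]), array([372., 126.,  30.]), array([468., 126.,  30.])]
chute (97, 179, 93, 53) [(np.int32(99), np.int32(181)), (np.int32(97), np.int32(216)), (np.int32(123), np.int32(217)), (np.int32(125), np.int32(230)), (np.int32(168), np.int32(231)), (np.int32(170), np.int32(221)), (np.int32(187), np.int32(221)), (np.int32(186), np.int32(185))]
paddle (187, 192, 7, 30)
wash [array([ 577., -413.,  100.]), array([ 561., -202.,  100.]), array([ 412., -199.,  100.]), array([ 392., -273.,  100.]), array([ 402., -415.,  100.])]
```

View pics/cropT.png

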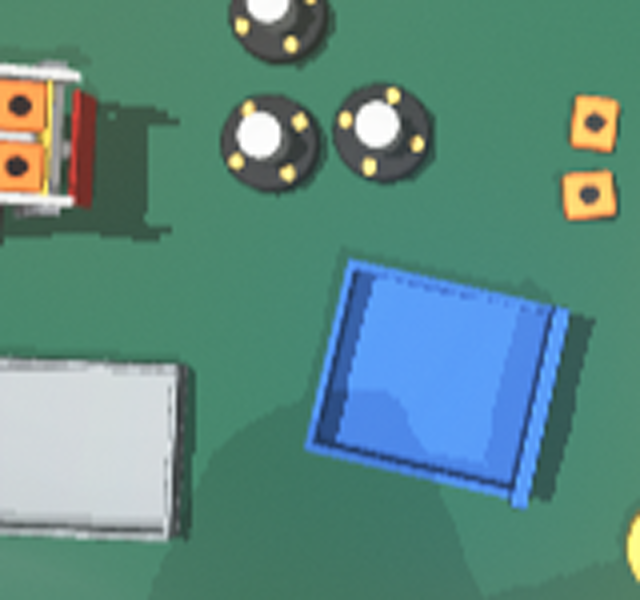

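Crop at 4x, offset (170,170): the hub tops, both feet, the dish with its grip wall on the right from (560,308) to (520,505), and the paddle at (85,150) all show clearly. Next is the side crop, for the paddle and chute.

Run:
```python
from m import *
import pickle
T=pickle.load(open("top0.pkl","rb")); S=pickle.load(open("side0.pkl","rb"))
# dish
q=lambda a,b,z: ray(T,170+a/4,170+b/4,z)
a,b=q(570,309,82),q(527,508,82); c,d=q(350,260,45),q(305,450,45)
print("back out",a,b,(a+b)/2,np.hypot(*(a-b)[:2]),"front",c,d,(c+d)/2,np.hypot(*(c-d)[:2]))
print("len",np.hypot(*((a+b-c-d)/2)[:2]), "yaw", np.arctan2(*((c+d-a-b)[[1,0]])))
# paddle in top
print("pad top z86",q(75,92,86),q(70,207,86),"bot z46",q(97,95,46),q(91,207,46))
print("wall ends",q(80,72,115),q(72,205,115))
H=cv2.cvtColor(S["img"],cv2.COLOR_RGB2HSV).astype(int);h,s,v=H[...,0],H[...,1],H[...,2]
for k in blobs(((h<8)|(h>172))&(s>130),30,(235,140,290,190)):
    print("S paddle",[tuple(p[0]) for p in cv2.approxPolyDP(k,2,True)],rect(S,k,66))
i=cv2.resize(S["img"][60:200,210:320],None,fx=4.2,fy=4.2,interpolation=cv2.INTER_CUBIC); cv2.imwrite("pics/cs.png",i[...,::-1])
# for check
for n,p in dict(dishbk=((a+b)/2)).items(): print(n,proj(S,p))
```

```text
back out [501.68800111 -97.13061525  82.        ] [394.17442049 -74.09505451  82.        ] [447.9312108  -85.61283488  82.        ] 109.953658766401 front [528.44000697  26.57969826  45.        ] [420.85113065  50.75487098  45.        ] [474.64556881  38.66728462  45.        ] 110.27150712501214
len 127.11886180800356 yaw 1.359065294567986
pad top z86 [619.18139358 176.73458174  86.        ] [555.47964291 177.86334942  86.        ] bot z46 [622.41872753 173.84599169  46.        ] [557.72375862 175.71245686  46.        ]
wall ends [626.42725454 167.12809763 115.        ] [554.98281187 169.59612458 115.        ]
S paddle [(np.int32(275), np.int32(160)), (np.int32(252), np.int32(166)), (np.int32(253), np.int32(177)), (np.int32(274), np.int32(172))] ((594.1953735351562, 180.09494018554688), (73.89370727539062, 46.56171417236328), 0.04833271726965904)
dishbk [243.08746532 263.17737965]
```

View pics/cs.png

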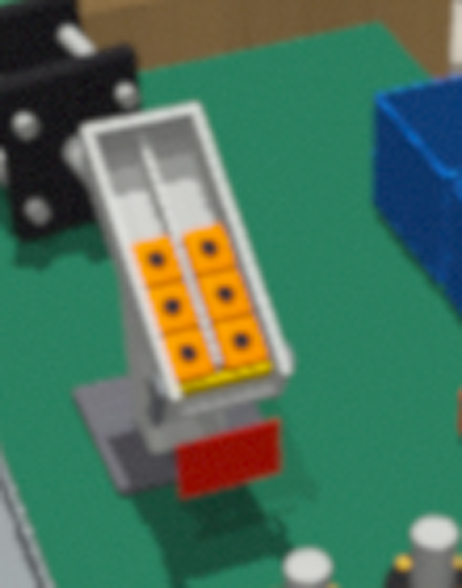

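Check against the given sizes: the dish measures 110 x 127 mm with yaw 1.36, and its wall mid plane is at (449,-81). The paddle face is 65 mm wide and centred at (590,175). The hubs are at A (599,78), B (605,12) and C (676,75), and the tray is centred at (422,261). All of these are plausible. I'm moving to cover A.

send_rows(
  moves=[
    [[0.0228, 0.0432, 0, 0, 0, 0, 0.2], [0.0228, 0.0432, 0, 0, 0, 0, 0.2], [0.0228, 0.0432, 0, 0, 0, 0, 0.2], [0.0228, 0.0432, 0, 0, 0, 0, 0.2], [0.0228, 0.0432, 0, 0, 0, 0, 0.2], [0.0228, 0.0432, 0, 0, 0, 0, 0.2], [0.0228, 0.0432, 0, 0, 0, 0, 0.2], [0.0228, 0.0432, 0, 0, 0, 0, 0.2], [0.0228, 0.0432, 0, 0, 0, 0, 0.2], [0.0228, 0.0432, 0, 0, 0, 0, 0.2]],
  ],
)

```text
clock: 1.1
eef_pos: [485.4, -135.7, 248.2]
tcp_rot: [3.142, 0.0, 0.424]
contact_force: [0.6, -0.7, 0.5]
opening: 0.6
grasp_force: 0.0
```

send_rows(
  moves=[
    [[0.0228, 0.0432, 0, 0, 0, 0, 0.2], [0.0228, 0.0432, 0, 0, 0, 0, 0.2], [0.0228, 0.0432, 0, 0, 0, 0, 0.2], [0.0228, 0.0432, 0, 0, 0, 0, 0.2], [0.0228, 0.0432, 0, 0, 0, 0, 0.2], [0, 0, -0.04, 0, 0, 0, 0.2], [0, 0, -0.04, 0, 0, 0, 0.2], [0, 0, -0.04, 0, 0, 0, 0.2], [0, 0, 0, 0, 0, 0, 0.2]],
  ],
)

```text
clock: 2.0
eef_pos: [595.0, 78.0, 123.0]
tcp_rot: [-3.139, 0.009, 0.424]
contact_force: [-0.5, -1.0, 1.3]
opening: 0.597
grasp_force: 0.0
```

```bash
cat > hub.py <<'E'
from m import *
def hubs():
    f=grab_frame("top"); H=cv2.cvtColor(f["img"],cv2.COLOR_RGB2HSV).astype(int); s,v=H[...,1],H[...,2]
    for k in blobs((s<60)&(v>110),15,(205,140,335,235)):
        M=cv2.moments(k); print("hub",ray(f,M['m10']/M['m00'],M['m01']/M['m00'],64).round(),cv2.contourArea(k))
    return f
if __name__=="__main__":
    hubs(); s=sense(); print(s["clock"],s["eef_pos"].round(1),s["tcp_rot"].round(3),s["contact_force"].round(1),s["opening"])
E
python3 hub.py
```

```text
hub [605.  12.  64.] 83.0
hub [644. 103.  64.] 2990.5
2.05 [597.   78.1 126.1] [-3.14   0.006  0.424] [ 0.6 -0.4  1. ] 0.6007387801859344
```

send_rows(
  moves=[
    [[0, 0, -0.03, 0, 0, 0, 0.2], [0, 0, -0.03, 0, 0, 0, 0.2], [0, 0, -0.02, 0, 0, 0, 0.2], [0, 0, 0, 0, 0, 0, 0.2], [0, 0, 0, 0, 0, 0, -1], [0, 0, 0, 0, 0, 0, -1], [0, 0, 0, 0, 0, 0, -1], [0, 0, 0, 0, 0, 0, -1], [0, 0, 0, 0, 0, 0, -1]],
  ],
  grip_force=60,
)

```text
clock: 2.95
eef_pos: [600.7, 78.5, 50.9]
tcp_rot: [3.141, -0.004, 0.424]
contact_force: [-1.2, -0.3, 7.2]
opening: 0.287
grasp_force: 58.6
```

```bash
python3 hub.py
```

```text
hub [605.  11.  64.] 86.0
hub [629.  93.  64.] 3201.0
3.0 [600.7  78.5  50.9] [ 3.141 -0.004  0.424] [-0.9 -0.1  7.3] 0.28723938526118753
```

send_rows(
  moves=[
    [[0, 0, 0.03, 0, 0, 0, -1], [0, 0, 0.04, 0, 0, 0, -1], [0, 0, 0.03, 0, 0, 0, -1], [-0.044, 0, 0, 0, 0, 0, -1], [-0.044, 0, 0, 0, 0, 0, -1], [-0.044, 0, 0, 0, 0, 0, -1], [-0.044, 0, 0, 0, 0, 0, -1], [0, 0.044, 0, 0, 0, 0, -1], [0, 0.044, 0, 0, 0, 0, -1]],
  ],
)

```text
clock: 3.9
eef_pos: [422.2, 166.5, 149.8]
tcp_rot: [3.141, -0.002, 0.421]
contact_force: [2.6, 0.5, -1.5]
opening: 0.285
grasp_force: 59.4
```

send_rows(
  moves=[
    [[0, 0.044, 0, 0, 0, 0, -1], [0, 0.044, 0, 0, 0, 0, -1], [0, 0.044, 0, 0, 0, 0, -1], [0, 0.043, 0, 0, 0, 0, -1], [0, 0, -0.03, 0, 0, 0, -1], [0, 0, -0.03, 0, 0, 0, -1], [0, 0, -0.02, 0, 0, 0, -1], [0, 0, -0.01, 0, 0, 0, -1], [0, 0, 0, 0, 0, 0, -1]],
  ],
)

```text
clock: 4.8
eef_pos: [422.8, 341.0, 58.0]
tcp_rot: [3.141, 0.001, 0.424]
contact_force: [-0.2, 0.5, -1.7]
opening: 0.288
grasp_force: 59.7
```

Run:
```python
from hub import *
f=hubs(); save(f,"t1"); s=sense(); print(s["eef_pos"],s["contact_force"],s["opening"],s["grasp_force"])
```

```text
hub [605.  12.  64.] 96.0
hub [676.  75.  64.] 94.0
[423.31194156 341.40387892  58.90750236] [ 0.89228062  0.51906911 -1.80741489] 0.28173936859884774 59.72572982311249
```

send_rows(
  moves=[
    [[0, 0, -0.004, 0, 0, 0, -1], [0, 0, 0, 0, 0, 0, 0.2], [0, 0, 0, 0, 0, 0, 0.2], [0, 0, 0, 0, 0, 0, 0.2], [0, 0, 0.04, 0, 0, 0, 0.2], [0, 0, 0.04, 0, 0, 0, 0.2], [0, -0.044, 0, 0, 0, 0, 0.2], [0, -0.044, 0, 0, 0, 0, 0.2], [0, -0.044, 0, 0, 0, 0, 0.2], [0, -0.044, 0, 0, 0, 0, 0.2]],
  ],
)

```text
clock: 5.85
eef_pos: [422.9, 163.9, 134.8]
tcp_rot: [3.141, -0.001, 0.425]
contact_force: [0.8, -0.7, -0.1]
opening: 0.599
grasp_force: 0.0
```

send_rows(
  moves=[
    [[0, -0.045, 0, 0, 0, 0, 0.2], [0, -0.045, 0, 0, 0, 0, 0.2], [0.042, 0, 0, 0, 0, 0, 0.2], [0.042, 0, 0, 0, 0, 0, 0.2], [0.042, 0, 0, 0, 0, 0, 0.2], [0.042, 0, 0, 0, 0, 0, 0.2], [0.043, 0, 0, 0, 0, 0, 0.2], [0.042, 0, 0, 0, 0, 0, 0.2], [0, 0, 0, 0, 0, 0, 0.2]],
  ],
)

```text
clock: 6.75
eef_pos: [681.1, 75.2, 134.7]
tcp_rot: [3.14, -0.005, 0.423]
contact_force: [0.5, -0.0, -0.4]
opening: 0.601
grasp_force: 0.0
```

```bash
python3 hub.py
```

```text
hub [605.  12.  64.] 81.5
hub [629. 103.  64.] 2923.0
6.8 [678.1  75.2 134.1] [ 3.141e+00 -1.000e-03  4.230e-01] [-1.3 -0.1 -0.5] 0.6039387910625704
```

send_rows(
  moves=[
    [[0, 0, -0.03, 0, 0, 0, 0.2], [0, 0, -0.03, 0, 0, 0, 0.2], [0, 0, -0.022, 0, 0, 0, 0.2], [0, 0, 0, 0, 0, 0, -1], [0, 0, 0, 0, 0, 0, -1], [0, 0, 0, 0, 0, 0, -1], [0, 0, 0, 0, 0, 0, -1], [0, 0, 0, 0, 0, 0, -1], [0, 0, 0.03, 0, 0, 0, -1], [0, 0, 0.04, 0, 0, 0, -1]],
  ],
)

```text
clock: 7.8
eef_pos: [674.3, 75.1, 121.2]
tcp_rot: [-3.14, 0.004, 0.424]
contact_force: [1.2, -0.2, -3.0]
opening: 0.288
grasp_force: 59.1
```

send_rows(
  moves=[
    [[0, 0, 0.03, 0, 0, 0, -1], [-0.042, 0, 0, 0, 0, 0, -1], [-0.042, 0, 0, 0, 0, 0, -1], [-0.042, 0, 0, 0, 0, 0, -1], [-0.042, 0, 0, 0, 0, 0, -1], [-0.044, 0, 0, 0, 0, 0, -1], [-0.043, 0, 0, 0, 0, 0, -1], [0, 0.045, 0, 0, 0, 0, -1], [0, 0.045, 0, 0, 0, 0, -1], [0, 0.045, 0, 0, 0, 0, -1]],
  ],
)

```text
clock: 8.8
eef_pos: [421.0, 211.7, 153.3]
tcp_rot: [-3.142, -0.002, 0.423]
contact_force: [0.5, -0.0, -2.8]
opening: 0.283
grasp_force: 59.5
```

send_rows(
  moves=[
    [[0, 0.051, 0, 0, 0, 0, -1], [0, 0, -0.03, 0, 0, 0, -1], [0, 0, -0.03, 0, 0, 0, -1], [0, 0, -0.02, 0, 0, 0, -1], [0, 0, -0.01, 0, 0, 0, -1], [0, 0, 0, 0, 0, 0, -1], [0, 0, 0, 0, 0, 0, -1]],
  ],
)

```text
clock: 9.5
eef_pos: [421.6, 260.5, 63.1]
tcp_rot: [-3.141, -0.001, 0.424]
contact_force: [-0.8, -1.5, -1.3]
opening: 0.283
grasp_force: 59.6
```

```bash
python3 hub.py
```

```text
hub [605.  12.  64.] 96.0
9.55 [421.8 260.6  63.4] [-3.141e+00 -2.000e-03  4.230e-01] [ 0.5 -0.  -1.8] 0.2836526896022858
```

send_rows(
  moves=[
    [[0, 0, -0.006, 0, 0, 0, -1], [0, 0, 0, 0, 0, 0, 0.2], [0, 0, 0, 0, 0, 0, 0.2], [0, 0, 0, 0, 0, 0, 0.2], [0, 0, 0.04, 0, 0, 0, 0.2], [0, 0, 0.04, 0, 0, 0, 0.2], [0, -0.05, 0, 0, 0, 0, 0.2], [0, -0.05, 0, 0, 0, 0, 0.2], [0, -0.05, 0, 0, 0, 0, 0.2], [0, -0.05, 0, 0, 0, 0, 0.2]],
  ],
)

```text
clock: 10.55
eef_pos: [420.9, 58.7, 136.8]
tcp_rot: [3.141, -0.001, 0.425]
contact_force: [-0.2, 0.6, 0.2]
opening: 0.598
grasp_force: 0.0
```

send_rows(
  moves=[
    [[0.046, -0.049, 0, 0, 0, 0, 0.2], [0.046, 0, 0, 0, 0, 0, 0.2], [0.046, 0, 0, 0, 0, 0, 0.2], [0.046, 0, 0, 0, 0, 0, 0.2], [0, 0, 0, 0, 0, 0, 0.2], [0, 0, 0, 0, 0, 0, 0.2]],
  ],
)

```text
clock: 11.15
eef_pos: [593.3, 23.7, 135.8]
tcp_rot: [-3.141, 0.001, 0.424]
contact_force: [-0.3, 0.4, -0.2]
opening: 0.599
grasp_force: 0.0
```

```bash
python3 hub.py
```

```text
hub [650.  53.  64.] 5723.5
11.2 [592.2  23.8 135.8] [-3.141e+00  2.000e-03  4.240e-01] [ 0.2  0.8 -0.7] 0.6016819897343875
```

send_rows(
  moves=[
    [[0.013, -0.012, 0, 0, 0, 0, 0.2], [0, 0, -0.03, 0, 0, 0, 0.2], [0, 0, -0.03, 0, 0, 0, 0.2], [0, 0, -0.023, 0, 0, 0, 0.2], [0, 0, 0, 0, 0, 0, -1], [0, 0, 0, 0, 0, 0, -1], [0, 0, 0, 0, 0, 0, -1], [0, 0, 0, 0, 0, 0, -1], [0, 0, 0, 0, 0, 0, -1]],
  ],
)

```text
clock: 12.1
eef_pos: [606.7, 11.8, 54.3]
tcp_rot: [3.141, -0.001, 0.424]
contact_force: [-0.4, 0.6, -1.9]
opening: 0.288
grasp_force: 58.9
```

send_rows(
  moves=[
    [[0, 0, 0.03, 0, 0, 0, -1], [0, 0, 0.04, 0, 0, 0, -1], [0, 0, 0.03, 0, 0, 0, -1], [-0.046, 0, 0, 0, 0, 0, -1], [-0.046, 0, 0, 0, 0, 0, -1], [-0.046, 0, 0, 0, 0, 0, -1], [-0.046, 0, 0, 0, 0, 0, -1]],
  ],
)

```text
clock: 12.8
eef_pos: [420.5, 11.8, 153.6]
tcp_rot: [3.141, -0.001, 0.424]
contact_force: [-0.3, 0.4, -1.2]
opening: 0.286
grasp_force: 60.0
```

send_rows(
  moves=[
    [[0, 0.042, 0, 0, 0, 0, -1], [0, 0.042, 0, 0, 0, 0, -1], [0, 0.042, 0, 0, 0, 0, -1], [0, 0.042, 0, 0, 0, 0, -1], [0, 0, -0.03, 0, 0, 0, -1], [0, 0, -0.03, 0, 0, 0, -1], [0, 0, -0.02, 0, 0, 0, -1], [0, 0, -0.01, 0, 0, 0, -1], [0, 0, 0, 0, 0, 0, -1], [0, 0, 0, 0, 0, 0, -1]],
  ],
)

```text
clock: 13.8
eef_pos: [422.8, 180.0, 64.0]
tcp_rot: [3.142, -0.001, 0.424]
contact_force: [0.3, 1.2, -1.8]
opening: 0.284
grasp_force: 60.0
```

Run:
```python
from hub import *
f=hubs(); save(f,"t2"); s=sense(); print(s["eef_pos"],s["contact_force"],s["opening"],s["grasp_force"])
```

```text
[423.01936417 180.03051888  64.26841333] [ 0.69156242  0.5556658  -2.06537071] 0.28228743478129953 60.03489017486572
```

View pics/t2.png

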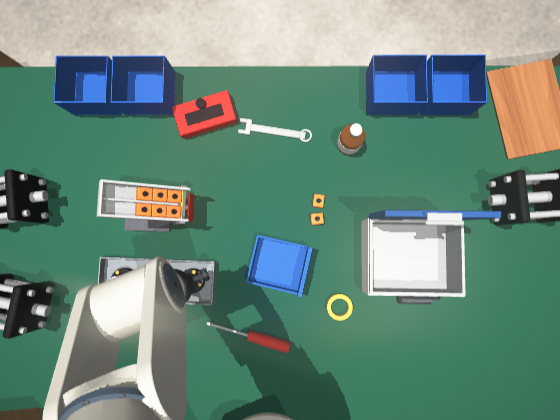

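send_rows(
  moves=[
    [[0, 0, -0.006, 0, 0, 0, -1], [0, 0, 0, 0, 0, 0, 0.2], [0, 0, 0, 0, 0, 0, 0.2], [0, 0, 0, 0, 0, 0, 0.2], [0, 0, 0.04, 0, 0, 0, 0.2], [0, 0, 0.04, 0, 0, 0, 0.2], [0.0235, -0.0366, 0, 0, 0, -0.131, 0.2], [0.0235, -0.0366, 0, 0, 0, -0.131, 0.2], [0.0235, -0.0366, 0, 0, 0, -0.131, 0.2], [0.0235, -0.0366, 0, 0, 0, -0.131, 0.2]],
  ],
)

```text
clock: 14.85
eef_pos: [517.1, 32.0, 137.8]
tcp_rot: [-3.141, -0.001, -0.105]
contact_force: [1.7, 0.9, -0.4]
opening: 0.6
grasp_force: 0.0
```

send_rows(
  moves=[
    [[0.0235, -0.0366, 0, 0, 0, 0, 0.2], [0.0235, -0.0366, 0, 0, 0, 0, 0.2], [0.0235, -0.0366, 0, 0, 0, 0, 0.2], [0.0235, -0.0366, 0, 0, 0, 0, 0.2], [0, 0, 0, 0, 0, 0, 0.2], [0, 0, 0, 0, 0, 0, 0.2]],
  ],
)

```text
clock: 15.45
eef_pos: [610.1, -113.6, 137.0]
tcp_rot: [-3.141, 0.001, -0.102]
contact_force: [-0.5, -0.1, 0.9]
opening: 0.597
grasp_force: 0.0
```

```bash
cat > look.py <<'E'
from m import *
import sys
T=grab_frame("top"); H=cv2.cvtColor(T["img"],cv2.COLOR_RGB2HSV).astype(int);h,s,v=H[...,0],H[...,1],H[...,2]
for k in blobs((h<22)&(s>130)&(v>120),40,(230,150,340,300)):
    M=cv2.moments(k);u,w=M['m10']/M['m00'],M['m01']/M['m00'];print("foot",ray(T,u,w,20)[:2].round(),cv2.boundingRect(k))
for k in blobs((h>95)&(h<125)&(s>120)&(v>60),300,(225,225,345,305)):
    a=cv2.approxPolyDP(k,5,True); print("dish px",[tuple(map(int,p[0])) for p in a])
for k in blobs((s<60)&(v>130),15,(95,255,220,305)):
    M=cv2.moments(k); print("tray blob",ray(T,M['m10']/M['m00'],M['m01']/M['m00'],68).round(),cv2.contourArea(k))
s=sense(); print(s["clock"],s["eef_pos"].round(1),s["tcp_rot"].round(3),s["contact_force"].round(1),s["opening"].round(3),s["grasp_force"])
if len(sys.argv)>1: save(T,sys.argv[1])
E
python3 look.py t3
```

```text
foot [ 569. -110.] (311, 213, 13, 12)
dish px [(257, 235), (246, 282), (262, 286), (272, 238)]
tray blob [428. 243.  68.] 4187.0Traceback (most recent call last):
  File "look.py", line 10, in <module>
    s=sense(); print(s["clock"],s["eef_pos"].round(1),s["tcp_rot"].round(3),s["contact_force"].round(1),s["opening"].round(3),s["grasp_force"])
                                                                                                        ^^^^^^^^^^^^^^^^^^
AttributeError: 'float' object has no attribute 'round'
```

send_rows(
  moves=[
    [[0, 0, -0.045, 0, 0, 0, 0.2], [0, 0, -0.04, 0, 0, 0, 0.2], [0, 0, -0.019, 0, 0, 0, 0.2], [0, 0, 0, 0, 0, 0, 0.2], [0, 0, 0, 0, 0, 0, -1], [0, 0, 0, 0, 0, 0, -1], [0, 0, 0, 0, 0, 0, -1], [0, 0, 0, 0, 0, 0, -1], [0, 0, 0, 0, 0, 0, -1]],
  ],
  grip_force=40,
)

```text
clock: 16.4
eef_pos: [611.3, -112.8, 35.1]
tcp_rot: [-3.141, -0.003, -0.1]
contact_force: [-0.3, 2.2, 8.3]
opening: 0.276
grasp_force: 40.1
```

send_rows(
  moves=[
    [[0, 0, 0.04, 0, 0, 0, -1], [0, 0, 0.05, 0, 0, 0, -1], [0, 0, 0.014, 0, 0, 0, -1], [-0.03, 0.0235, 0, 0, 0, 0, -1], [-0.03, 0.0235, 0, 0, 0, 0, -1], [-0.03, 0.0235, 0, 0, 0, 0, -1], [-0.03, 0.0235, 0, 0, 0, 0, -1], [0, 0, 0, 0, 0, 0, -1], [0, 0, 0, 0, 0, 0, -1]],
  ],
)

```text
clock: 17.3
eef_pos: [490.3, -18.6, 137.9]
tcp_rot: [3.142, -0.001, -0.099]
contact_force: [0.6, -0.0, 0.4]
opening: 0.271
grasp_force: 39.2
```

```bash
sed -i 's/s\["opening"\].round(3)/s["opening"]/' look.py; python3 look.py t3
```

```text
foot [ 569. -110.] (311, 213, 13, 12)
tray blob [428. 233.  68.] 4614.5
17.35 [491.1 -19.  137.9] [ 3.142e+00 -2.000e-03 -1.000e-01] [0.6 0.1 0.3] 0.2729400170490135 39.19785200036131
```

View pics/t3.png

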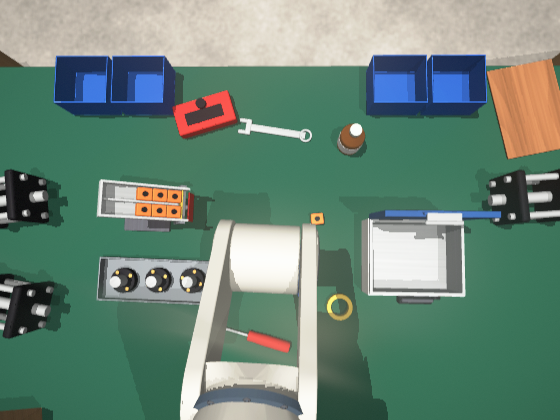

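send_rows(
  moves=[
    [[0, 0, -0.045, 0, 0, 0, -1], [0, 0, -0.03, 0, 0, 0, -1], [0, 0, -0.017, 0, 0, 0, -1], [0, 0, 0, 0, 0, 0, -1], [0, 0, 0, 0, 0, 0, -0.1], [0, 0, 0, 0, 0, 0, -0.1], [0, 0, 0, 0, 0, 0, -0.1], [0, 0, 0.045, 0, 0, 0, -0.1], [0, 0, 0.047, 0, 0, 0, -0.1], [0.026, -0.0307, 0, 0, 0, 0.067, 0.2]],
  ],
)

```text
clock: 18.35
eef_pos: [517.9, -48.2, 144.1]
tcp_rot: [-3.141, -0.009, -0.03]
contact_force: [1.0, 0.1, -0.3]
opening: 0.59
grasp_force: 0.0
```

send_rows(
  moves=[
    [[0.026, -0.0307, 0, 0, 0, 0.067, 0.2], [0.026, -0.0307, 0, 0, 0, 0.066, 0.2], [0, 0, -0.045, 0, 0, 0, 0.2], [0, 0, -0.04, 0, 0, 0, 0.2], [0, 0, -0.015, 0, 0, 0, 0.2], [0, 0, 0, 0, 0, 0, 0.2], [0, 0, 0, 0, 0, 0, 0.2]],
  ],
)

```text
clock: 19.05
eef_pos: [569.1, -111.0, 38.6]
tcp_rot: [3.141, -0.001, 0.1]
contact_force: [1.2, -0.3, 1.2]
opening: 0.601
grasp_force: 0.0
```

```bash
python3 look.py t4
```

```text
dish px [(257, 235), (246, 282), (269, 287), (272, 247), (279, 240)]
tray blob [425. 251.  68.] 4929.0
19.1 [ 569.6 -111.1   39.2] [ 3.141e+00 -3.000e-03  1.000e-01] [ 0.1 -0.   0.2] 0.6017593462805613 0.0
```

send_rows(
  moves=[
    [[0, 0, -0.002, 0, 0, 0, 0.2], [0, 0, 0, 0, 0, 0, -1], [0, 0, 0, 0, 0, 0, -1], [0, 0, 0, 0, 0, 0, -1], [0, 0, 0, 0, 0, 0, -1], [0, 0, 0, 0, 0, 0, -1], [0, 0, 0.04, 0, 0, 0, -1], [0, 0, 0.05, 0, 0, 0, -1], [0, 0, 0.01, 0, 0, 0, -1]],
  ],
)

```text
clock: 20.0
eef_pos: [571.1, -111.6, 140.5]
tcp_rot: [3.139, -0.007, 0.1]
contact_force: [0.1, -1.2, 0.1]
opening: -0.002
grasp_force: 0.0
```

send_rows(
  moves=[
    [[-0.0333, 0.026, 0, 0, 0, 0, -1], [-0.0333, 0.026, 0, 0, 0, 0, -1], [-0.0333, 0.026, 0, 0, 0, 0, -1], [-0.0333, 0.026, 0, 0, 0, 0, -1], [0, 0, -0.045, 0, 0, 0, -1], [0, 0, -0.03, 0, 0, 0, -1], [0, 0, -0.016, 0, 0, 0, -1], [0, 0, 0, 0, 0, 0, -1], [0, 0, 0, 0, 0, 0, -1]],
  ],
)

```text
clock: 20.9
eef_pos: [434.9, -7.0, 44.4]
tcp_rot: [-3.141, 0.001, 0.1]
contact_force: [0.1, -0.1, 0.3]
opening: 0.001
grasp_force: 0.0
```

send_rows(
  moves=[
    [[0, 0, 0, 0, 0, 0, -0.1], [0, 0, 0, 0, 0, 0, -0.1], [0, 0, 0, 0, 0, 0, -0.1], [0, 0, 0.045, 0, 0, 0, -0.1], [0, 0, 0.047, 0, 0, 0, -0.1], [-0.03, 0.04, 0, 0, 0, 0, -0.1], [-0.03, 0.04, 0, 0, 0, 0, -0.1], [-0.03, 0.04, 0, 0, 0, 0, -0.1], [-0.0, 0.05, 0, 0, 0, 0, -0.1], [0, 0, 0, 0, 0, 0, -0.1]],
  ],
)

```text
clock: 21.9
eef_pos: [345.1, 168.0, 137.4]
tcp_rot: [-3.139, -0.004, 0.106]
contact_force: [0.1, -0.3, 0.1]
opening: 0.454
grasp_force: 0.0
```

```bash
python3 look.py t4
```

```text
foot [490. -20.] (273, 246, 11, 13)
foot [ 569. -100.] (306, 212, 14, 13)
dish px [(257, 235), (246, 283), (301, 297), (311, 247)]
tray blob [425. 251.  68.] 4933.5
21.95 [345.  165.7 137. ] [-3.141e+00 -2.000e-03  1.060e-01] [ 0.3 -0.2 -1. ] 0.45259941257955466 0.0
```

View pics/t4.png

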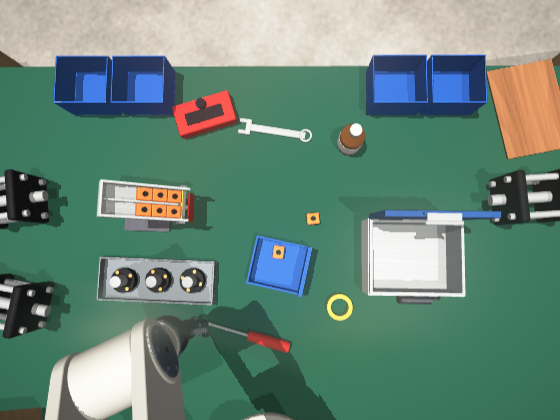

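The first foot is in the dish, at (278,252). The second slipped out of the grip and lies at (313,218), about (569,-100). I'll retry, gripping a little lower.

send_rows(
  moves=[
    [[0.028, -0.0333, 0, 0, 0, 0, 0.2], [0.028, -0.0333, 0, 0, 0, 0, 0.2], [0.028, -0.0333, 0, 0, 0, 0, 0.2], [0.028, -0.0333, 0, 0, 0, 0, 0.2], [0.028, -0.0333, 0, 0, 0, 0, 0.2], [0.028, -0.0333, 0, 0, 0, 0, 0.2], [0.028, -0.0333, 0, 0, 0, 0, 0.2], [0.028, -0.0333, 0, 0, 0, 0, 0.2], [0, 0, 0, 0, 0, 0, 0.2]],
  ],
)

```text
clock: 22.85
eef_pos: [572.1, -108.9, 136.8]
tcp_rot: [3.14, -0.003, 0.096]
contact_force: [1.2, 0.5, -0.1]
opening: 0.601
grasp_force: 0.0
```

```bash
python3 look.py t5
python3 - <<'E'
from m import *
T={**grab_frame("top")}; f=cv2.cvtColor(cv2.imread("pics/t4.png"),cv2.COLOR_BGR2HSV).astype(int);h,s,v=f[...,0],f[...,1],f[...,2]
for k in blobs((h<22)&(s>130)&(v>120),40,(260,200,340,270)): print(rect(T,k,20))
i=cv2.imread("pics/t4.png")[200:265,260:340]; cv2.imwrite("pics/c4.png",cv2.resize(i,None,fx=5,fy=5,interpolation=cv2.INTER_CUBIC))
E
```

```text
dish px [(293, 243), (286, 275), (305, 277), (311, 247)]
dish px [(257, 235), (246, 282), (264, 286), (274, 239)]
tray blob [428. 243.  68.] 4204.0
22.9 [ 569.9 -107.   136.2] [ 3.141e+00 -1.000e-03  9.600e-02] [-0.   0.9 -0.3] 0.6031558051580429 0.0
((489.8017578125, -19.740108489990234), (27.856081008911133, 23.34847640991211), 0.4342726171016693)
((569.7426147460938, -100.10823059082031), (26.856966018676758, 29.129005432128906), 8.289121627807617)
```

View pics/c4.png

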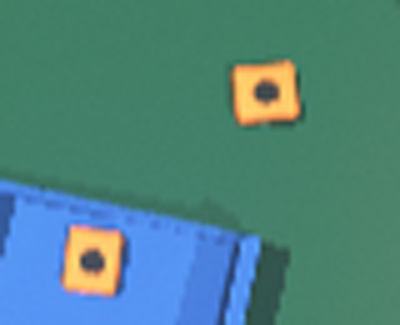

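The foot lies at (570,-101) with its long side near y, turned 8°. Regrasping.

send_rows(
  moves=[
    [[0.001, 0.005, 0, 0, 0, 0.04, 0.2], [0, 0, -0.045, 0, 0, 0, 0.2], [0, 0, -0.04, 0, 0, 0, 0.2], [0, 0, -0.016, 0, 0, 0, 0.2], [0, 0, 0, 0, 0, 0, -1], [0, 0, 0, 0, 0, 0, -1], [0, 0, 0, 0, 0, 0, -1], [0, 0, 0, 0, 0, 0, -1], [0, 0, 0, 0, 0, 0, -1], [0, 0, 0, 0, 0, 0, -1]],
  ],
  grip_force=60,
)

```text
clock: 23.95
eef_pos: [570.4, -98.5, 35.9]
tcp_rot: [3.141, -0.001, 0.14]
contact_force: [-0.4, -0.2, 0.5]
opening: 0.302
grasp_force: 59.0
```

send_rows(
  moves=[
    [[0, 0, 0.03, 0, 0, 0, -1], [0, 0, 0.04, 0, 0, 0, -1], [0, 0, 0.03, 0, 0, 0, -1], [-0.0333, 0.024, 0, 0, 0, 0, -1], [-0.0333, 0.024, 0, 0, 0, 0, -1], [-0.0333, 0.024, 0, 0, 0, 0, -1], [-0.0333, 0.024, 0, 0, 0, 0, -1], [0, 0, 0, 0, 0, 0, -1]],
  ],
)

```text
clock: 24.75
eef_pos: [431.8, -0.7, 134.9]
tcp_rot: [-3.14, 0.004, 0.141]
contact_force: [0.5, -1.3, -0.6]
opening: 0.304
grasp_force: 59.2
```

send_rows(
  moves=[
    [[0.002, -0.006, -0.03, 0, 0, 0, -1], [0, 0, -0.04, 0, 0, 0, -1], [0, 0, -0.018, 0, 0, 0, -1], [0, 0, 0, 0, 0, 0, -1], [0, 0, 0, 0, 0, 0, -0.1], [0, 0, 0, 0, 0, 0, -0.1], [0, 0, 0, 0, 0, 0, -0.1], [0, 0, 0.045, 0, 0, 0, -0.1], [0, 0, 0.045, 0, 0, 0, -0.1]],
  ],
)

```text
clock: 25.65
eef_pos: [438.0, -8.5, 138.1]
tcp_rot: [-3.141, 0.002, 0.14]
contact_force: [1.2, -0.8, -0.1]
opening: 0.454
grasp_force: 0.0
```

send_rows(
  moves=[
    [[0.004, -0.024, 0, 0, 0, -0.12, 0], [0.004, -0.024, 0, 0, 0, -0.12, 0], [0.004, -0.024, 0, 0, 0, -0.11, 0], [0, 0, 0, 0, 0, 0, 0], [0, 0, 0, 0, 0, 0, 0]],
  ],
)

```text
clock: 26.15
eef_pos: [451.0, -80.7, 137.9]
tcp_rot: [-3.141, -0.001, -0.21]
contact_force: [0.3, -0.4, -0.2]
opening: 0.503
grasp_force: 0.0
```

```bash
python3 - <<'E'
from m import *
f=grab_frame("side"); save(f,"s5"); s=sense(); print(s["eef_pos"],s["tcp_rot"],s["opening"])
x0,y0,x1,y1=190,190,350,310
cv2.imwrite("pics/s5c.png",cv2.resize(f["img"][y0:y1,x0:x1,::-1],None,fx=4,fy=4,interpolation=cv2.INTER_CUBIC))
E
python3 look.py t6
```

```text
[450.76162961 -80.2093224  137.70939641] [-3.14134502e+00 -5.10251794e-04 -2.09037757e-01] 0.5001082948532686
dish px [(246, 282), (260, 286), (275, 243), (286, 245), (287, 253), (310, 253), (311, 247), (257, 235)]
tray blob [425. 251.  68.] 4916.0
26.25 [450.7 -79.9 137.5] [-3.141 -0.    -0.209] [ 0.3 -0.4 -0.5] 0.4959295972189299 0.0
```

View pics/s5c.png

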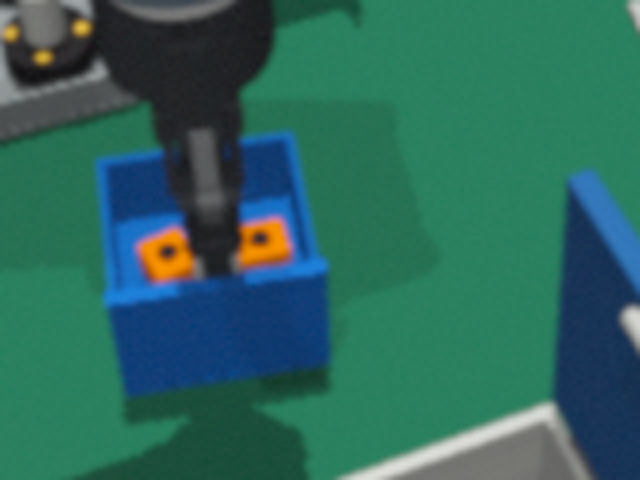

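Both feet are in the dish, and the fingers are above the grip wall. Descending and gripping.

send_rows(
  moves=[
    [[-0.001, -0.001, -0.03, 0, 0, 0, 0], [0, 0, -0.03, 0, 0, 0, 0], [0, 0, -0.016, 0, 0, 0, 0], [0, 0, 0, 0, 0, 0, 0], [0, 0, 0, 0, 0, 0, -1], [0, 0, 0, 0, 0, 0, -1], [0, 0, 0, 0, 0, 0, -1], [0, 0, 0, 0, 0, 0, -1], [0, 0, 0, 0, 0, 0, -1], [0, 0, 0, 0, 0, 0, -1]],
  ],
  grip_force=110,
)

```text
clock: 27.25
eef_pos: [450.7, -81.4, 62.4]
tcp_rot: [-3.141, -0.002, -0.21]
contact_force: [-0.3, 2.5, 7.7]
opening: 0.093
grasp_force: 108.3
```

send_rows(
  moves=[
    [[0, 0, 0.01, 0, 0, 0, -1], [0, 0, 0.01, 0, 0, 0, -1], [0, 0, 0.01, 0, 0, 0, -1], [0, 0, 0, 0, 0, 0, -1], [0, 0, 0, 0, 0, 0, -1]],
  ],
)

```text
clock: 27.75
eef_pos: [450.1, -81.6, 91.8]
tcp_rot: [3.142, -0.001, -0.21]
contact_force: [-0.2, 0.8, -2.0]
opening: 0.088
grasp_force: 107.3
```

Run:
```python
from m import *
f=grab_frame("side"); save(f,"s6"); s=sense(); print(s["eef_pos"],s["tcp_rot"],s["opening"],s["contact_force"],s["wrist_torque"])
x0,y0,x1,y1=190,190,350,310
cv2.imwrite("pics/s6c.png",cv2.resize(f["img"][y0:y1,x0:x1,::-1],None,fx=4,fy=4,interpolation=cv2.INTER_CUBIC))
import pickle
T=pickle.load(open("top0.pkl","rb"))
for z in (190,200,210): print("chute dir",ray(T,98,198.5,z),ray(T,186.5,203,120))
```

```text
[449.79013061 -81.49227168  91.38676547] [ 3.14158760e+00 -3.03923802e-04 -2.10236283e-01] 0.0902187821662258 [ 0.02695891  0.49159407 -2.29015315] [-0.17051034 -0.02815676 -0.06388092]
chute dir [594.60828585 330.59553892 190.        ] [593.56041488 172.5699233  120.        ]
chute dir [593.52224113 325.93217741 200.        ] [593.56041488 172.5699233  120.        ]
chute dir [592.4361964  321.26881589 210.        ] [593.56041488 172.5699233  120.        ]
```

View pics/s6c.png

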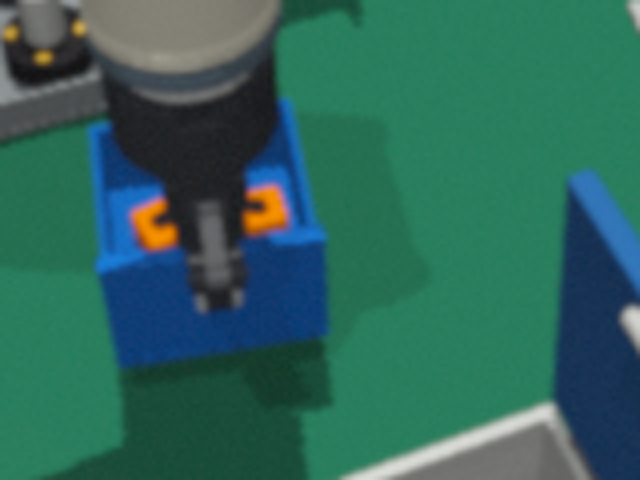

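The dish is held level at about z=30. I'm moving it to the approach point in front of the paddle.

send_rows(
  moves=[
    [[0.01, 0.007, 0.001, 0, 0, 0.02, -1], [0.0175, 0.0127, 0.001, 0, 0, 0.025, -1], [0.0175, 0.0127, 0.001, 0, 0, 0.025, -1], [0.0175, 0.0127, 0.001, 0, 0, 0.025, -1], [0.0175, 0.0127, 0.001, 0, 0, 0.025, -1], [0.0175, 0.0127, 0.001, 0, 0, 0.025, -1], [0.0175, 0.0127, 0.001, 0, 0, 0.025, -1], [0.0175, 0.0127, 0.001, 0, 0, 0.025, -1], [0.01, 0.007, 0, 0, 0, 0.005, -1], [0, 0, 0, 0, 0, 0, -1]],
  ],
)

```text
clock: 28.8
eef_pos: [593.6, 22.6, 98.9]
tcp_rot: [-3.141, -0.001, -0.009]
contact_force: [-0.6, -0.1, -2.6]
opening: 0.087
grasp_force: 107.4
```

Run:
```python
from m import *
f=grab_frame("side"); save(f,"s7"); s=sense(); print(s["eef_pos"],s["tcp_rot"],s["opening"],s["contact_force"],s["wrist_torque"])
x0,y0,x1,y1=210,110,370,230
cv2.imwrite("pics/s7c.png",cv2.resize(f["img"][y0:y1,x0:x1,::-1],None,fx=4,fy=4,interpolation=cv2.INTER_CUBIC))
```

```text
[592.24450751  21.88151262  98.68317244] [ 3.14144659e+00  9.90472531e-04 -9.49285242e-03] 0.08593955729811568 [-0.23058024 -0.88438612 -2.43622406] [-0.18024697 -0.00245243  0.07344901]
```

View pics/s7c.png

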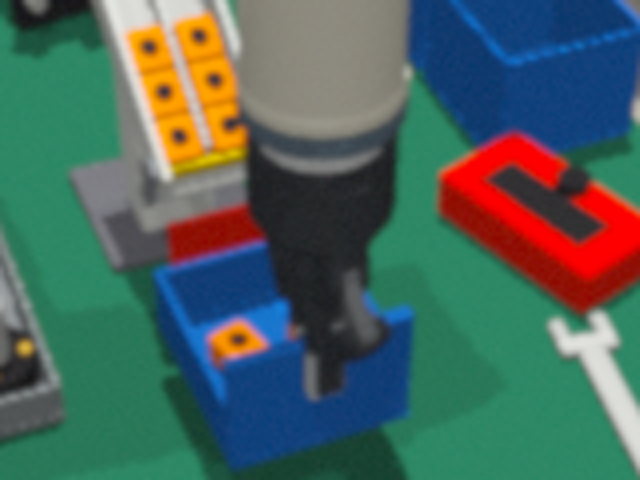

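send_rows(
  moves=[
    [[0, 0.012, 0, 0, 0, 0, -1], [0, 0.012, 0, 0, 0, 0, -1], [0, 0.006, 0, 0, 0, 0, -1], [0, 0.006, 0, 0, 0, 0, -1], [0, 0.006, 0, 0, 0, 0, -1], [0, 0.006, 0, 0, 0, 0, -1], [0, 0.006, 0, 0, 0, 0, -1], [0, 0.004, 0, 0, 0, 0, -1], [0, 0, 0, 0, 0, 0, -1], [0, 0, 0, 0, 0, 0, -1]],
  ],
)

```text
clock: 29.85
eef_pos: [592.1, 79.1, 99.0]
tcp_rot: [3.141, 0.0, -0.01]
contact_force: [0.3, -6.1, -4.5]
opening: 0.09
grasp_force: 110.1
```

Run:
```python
from m import *
f=grab_frame("side"); save(f,"s8"); s=sense(); print(s["eef_pos"],s["tcp_rot"],s["opening"],s["contact_force"],s["wrist_torque"])
x0,y0,x1,y1=210,80,350,200
cv2.imwrite("pics/s8c.png",cv2.resize(f["img"][y0:y1,x0:x1,::-1],None,fx=4,fy=4,interpolation=cv2.INTER_CUBIC))
```

```text
[592.09419569  79.01852476  98.92880535] [ 3.14081350e+00  4.94803786e-04 -1.01828474e-02] 0.0918262517417845 [-0.44862894 -5.6326262  -4.83345043] [-1.26211382 -0.04059001 -0.14510528]
```

View pics/s8c.png

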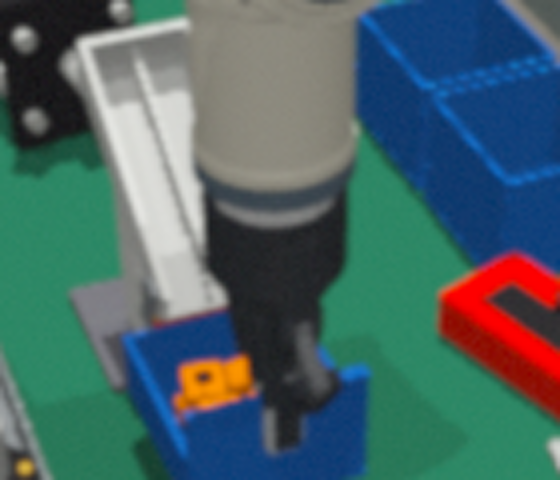

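The left lane is empty and feet lie in the dish; the paddle force is 5.6 N, which puts it about 24 mm in. I'll hold, then check the right lane from the top.

send_rows(
  moves=[
    [[0, 0, 0, 0, 0, 0, -1], [0, 0, 0, 0, 0, 0, -1], [0, 0, 0, 0, 0, 0, -1], [0, 0, 0, 0, 0, 0, -1], [0, 0, 0, 0, 0, 0, -1]],
  ],
)

```text
clock: 30.4
eef_pos: [592.1, 78.9, 98.9]
tcp_rot: [3.141, 0.001, -0.01]
contact_force: [-0.3, -6.5, -3.5]
opening: 0.087
grasp_force: 110.2
```

```bash
python3 look.py t8
python3 - <<'E'
from m import *
i=cv2.imread("pics/t8.png"); H=cv2.cvtColor(i,cv2.COLOR_BGR2HSV).astype(int);h,s,v=H[...,0],H[...,1],H[...,2]
for k in blobs((h>4)&(h<20)&(s>150)&(v>150),3,(90,150,345,310)): print(cv2.boundingRect(k),cv2.contourArea(k))
cv2.imwrite("pics/t8c.png",cv2.resize(i[160:260,90:250],None,fx=4,fy=4,interpolation=cv2.INTER_CUBIC))
E
```

```text
tray blob [467. 204.  68.] 1001.5
tray blob [414. 259.  68.] 3924.5
30.45 [592.1  78.9  98.9] [ 3.141e+00  1.000e-03 -1.000e-02] [ 0.7 -6.2 -4.8] 0.09056777837794214 110.15502691268921
(210, 219, 11, 3) 7.0
(195, 216, 14, 7) 26.0
```

View pics/t8c.png

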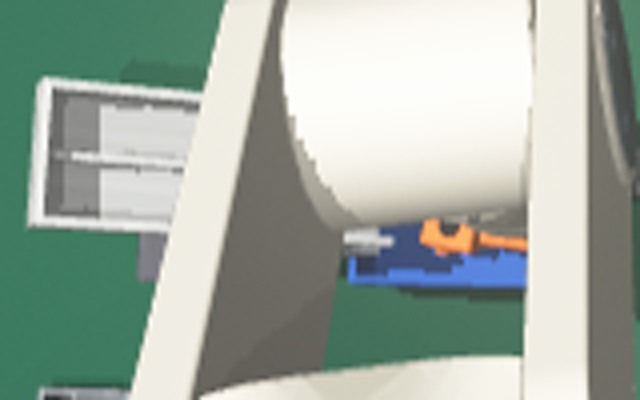

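send_rows(
  moves=[
    [[0, -0.006, 0, 0, 0, 0, -1], [0, -0.012, 0, 0, 0, 0, -1], [0, -0.015, 0, 0, 0, 0, -1], [0, -0.015, 0, 0, 0, 0, -1], [0, -0.015, 0, 0, 0, 0, -1], [0, -0.015, 0, 0, 0, 0, -1], [0, -0.015, 0, 0, 0, 0, -1], [0, -0.007, 0, 0, 0, 0, -1], [0, 0, 0, 0, 0, 0, -1], [0, 0, 0, 0, 0, 0, -1]],
  ],
)

```text
clock: 31.45
eef_pos: [592.4, -20.5, 99.3]
tcp_rot: [-3.141, 0.0, -0.011]
contact_force: [0.9, 0.6, -4.0]
opening: 0.09
grasp_force: 110.4
```

Run:
```python
from m import *
f=grab_frame("side"); save(f,"s9"); T=grab_frame("top"); save(T,"t9"); s=sense(); print(s["eef_pos"],s["tcp_rot"],s["opening"],s["contact_force"],s["wrist_torque"])
a=cv2.resize(f["img"][80:260,210:350],(560,720))[:600]; b=cv2.resize(T["img"][160:310,90:150],(240,600))
cv2.imwrite("pics/c9.png",np.hstack([a,b])[...,::-1])
```

```text
[592.32627174 -20.0259073   99.23740409] [-3.14135941e+00  6.91072548e-05 -9.83557162e-03] 0.09140711346283556 [ 0.24872436  0.76710089 -4.61794786] [-0.17478543 -0.0090298  -0.00581441]
```

View pics/c9.png

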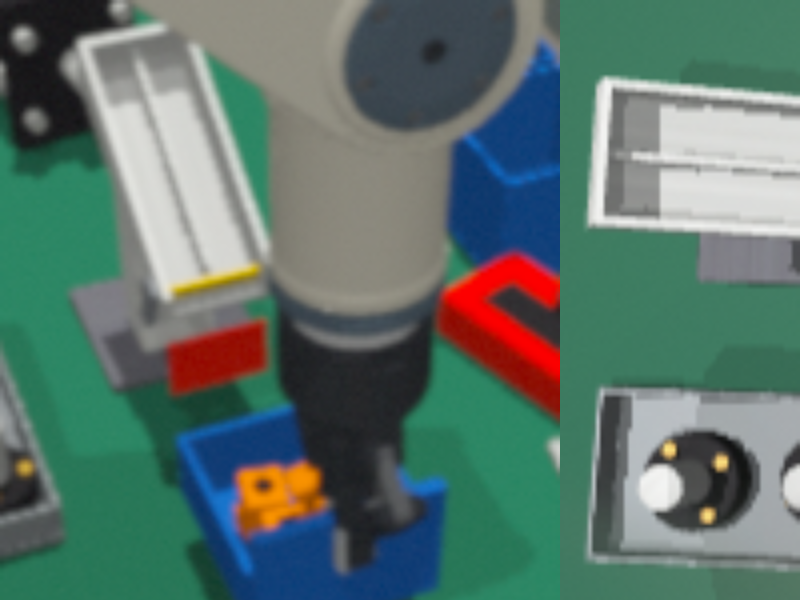

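The chute is empty, the gate at (215,280 in the crop) is shut again, no feet lie on the bench, and the dish holds the pile. Next I measure the washer and lid numerically from the first frames.

Run:
```python
from m import *
import pickle
T=pickle.load(open("top0.pkl","rb")); S=pickle.load(open("side0.pkl","rb"))
hs=lambda f:cv2.cvtColor(f["img"],cv2.COLOR_RGB2HSV).astype(int)
H=hs(T);h,s,v=H[...,0],H[...,1],H[...,2]
g=((s<60)&(v>60))
# right rim edge, front rim edge
for y in (230,250,270,290):
    xs=np.where(g[y,350:480])[0]+350; r=v[y,355:378]; print(y,xs.min(),xs.max(),ray(T,xs.max()+.5,y,100)[:2].round(1),list(r))
for x in (375,385,450,458):
    ys=np.where(g[225:315,x])[0]+225; print(x,ys.max(),ray(T,x,ys.max()+.5,100)[:2].round(1))
print("row y across back",[ (int(a),int(b)) for a,b in zip(s[205:230,400],v[205:230,400])])
for n,f,b in(("T",T,(375,200,510,228)),("S",S,(320,225,420,390))):
    H=hs(f);m=(H[...,0]>95)&(H[...,0]<125)&(H[...,1]>110)
    for k in blobs(m,20,b): print(n,cv2.contourArea(k),[tuple(map(int,p[0])) for p in cv2.approxPolyDP(k,2,True)])
def tri(pt,ps):
    M=[]
    for f in(T,S):
        K,R,t=P(f); M.append(K@np.c_[R,t])
    X=cv2.triangulatePoints(M[0],M[1],np.array(pt,float).reshape(2,1),np.array(ps,float).reshape(2,1)); return (X[:3]/X[3]).ravel().round(1)
np.save("x.npy",0)
print("L",tri((385,212),(333,236)),"R",tri((500,215),(409,348)))
```

```text
230 361 463 [ 540.9 -417.7] [np.int64(128), np.int64(128), np.int64(129), np.int64(129), np.int64(130), np.int64(131), np.int64(143), np.int64(157), np.int64(156), np.int64(156), np.int64(155), np.int64(154), np.int64(159), np.int64(254), np.int64(154), np.int64(252), np.int64(252), np.int64(230), np.int64(249), np.int64(249), np.int64(249), np.int64(249), np.int64(249)]
250 361 464 [ 498.4 -418.6] [np.int64(130), np.int64(131), np.int64(133), np.int64(131), np.int64(132), np.int64(132), np.int64(145), np.int64(160), np.int64(159), np.int64(158), np.int64(158), np.int64(158), np.int64(164), np.int64(254), np.int64(173), np.int64(253), np.int64(253), np.int64(246), np.int64(193), np.int64(252), np.int64(252), np.int64(252), np.int64(251)]
270 361 464 [ 456.3 -417.5] [np.int64(130), np.int64(130), np.int64(131), np.int64(132), np.int64(132), np.int64(132), np.int64(124), np.int64(159), np.int64(158), np.int64(159), np.int64(160), np.int64(159), np.int64(163), np.int64(254), np.int64(136), np.int64(253), np.int64(253), np.int64(247), np.int64(193), np.int64(251), np.int64(251), np.int64
[... 388 characters left out ...]
4(114)]
375 295 [ 401.1 -228.5]
385 295 [ 401.3 -249.6]
450 296 [ 400.6 -385.8]
458 296 [ 400.8 -402.5]
row y across back [(96, 127), (96, 128), (94, 128), (94, 128), (90, 119), (124, 164), (142, 208), (144, 213), (142, 215), (142, 214), (140, 208), (123, 158), (62, 95), (68, 97), (35, 96), (3, 148), (3, 175), (5, 144), (7, 117), (5, 141), (6, 170), (6, 180), (6, 182), (4, 181), (3, 178)]
T 513.5 [(385, 210), (385, 216), (425, 216), (428, 211), (461, 212), (463, 217), (500, 217), (500, 211)]
S 4868.5 [(336, 232), (332, 234), (329, 290), (384, 388), (395, 389), (414, 348), (383, 300), (371, 309), (364, 304), (343, 270), (346, 265), (358, 263)]
L [ 564.6 -217.   256.5] R [ 561.8 -416.1  264.6]
```

The washer is centred at (481,-317) with yaw about 0, and the front rim at x=401. The lid stands at about 1.55 rad, with its top edge at x of about 565 and z of about 260. The dish target is centre (473,-300), so the TCP goes to (472.5,-359.5).

send_rows(
  moves=[
    [[0, 0, 0.01, 0, 0, 0, -1], [0, 0, 0.025, 0, 0, 0, -1], [0, 0, 0.03, 0, 0, 0, -1], [0, 0, 0.03, 0, 0, 0, -1], [0, 0, 0.015, 0, 0, 0, -1], [-0.02, -0.01, 0, 0, 0, 0, -1], [-0.025, -0.016, 0, 0, 0, 0, -1], [-0.025, -0.018, 0, 0, 0, 0, -1], [-0.025, -0.018, 0, 0, 0, 0, -1], [-0.025, -0.018, 0, 0, 0, 0, -1]],
  ],
)

```text
clock: 32.55
eef_pos: [471.1, -100.8, 209.2]
tcp_rot: [3.142, 0.0, -0.009]
contact_force: [-0.1, -1.1, -2.9]
opening: 0.088
grasp_force: 109.9
```

send_rows(
  moves=[
    [[0, -0.025, 0, 0, 0, 0, -1], [0, -0.03, 0, 0, 0, 0, -1], [0, -0.03, 0, 0, 0, 0, -1], [0, -0.03, 0, 0, 0, 0, -1], [0, -0.03, 0, 0, 0, 0, -1], [0, -0.03, 0, 0, 0, 0, -1], [0, -0.03, 0, 0, 0, 0, -1], [0, -0.03, 0, 0, 0, 0, -1], [0, -0.025, 0, 0, 0, 0, -1], [0, 0, 0, 0, 0, 0, -1]],
  ],
)

```text
clock: 33.55
eef_pos: [472.4, -363.2, 209.2]
tcp_rot: [3.14, -0.001, -0.012]
contact_force: [0.7, -0.7, -4.2]
opening: 0.09
grasp_force: 110.1
```

```bash
python3 look.py t10
```

```text
tray blob [425. 251.  68.] 4948.0
33.6 [ 472.2 -361.5  209. ] [-3.142  0.    -0.012] [ 0.4  0.1 -3.7] 0.09001769333777526 110.10160803794861
```

send_rows(
  moves=[
    [[0, 0.001, -0.02, 0, 0, 0, -1], [0, 0, -0.025, 0, 0, 0, -1], [0, 0, -0.025, 0, 0, 0, -1], [0, 0, -0.025, 0, 0, 0, -1], [0, 0, -0.02, 0, 0, 0, -1], [0, 0, -0.012, 0, 0, 0, -1], [0, 0, 0, 0, 0, 0, -1], [0, 0, 0, 0, 0, 0, -1]],
  ],
)

```text
clock: 34.4
eef_pos: [472.7, -359.4, 82.8]
tcp_rot: [3.141, -0.0, -0.01]
contact_force: [0.8, -0.6, -3.4]
opening: 0.092
grasp_force: 110.1
```

send_rows(
  moves=[
    [[0, 0, -0.003, 0, 0, 0, -1], [0, 0, -0.003, 0, 0, 0, -1], [0, 0, -0.003, 0, 0, 0, -1], [0, 0, 0, 0, 0, 0, -1], [0, 0, 0, 0, 0, 0, -1]],
  ],
)

```text
clock: 34.9
eef_pos: [472.3, -359.6, 73.3]
tcp_rot: [-3.142, 0.0, -0.01]
contact_force: [-0.6, 0.9, -3.9]
opening: 0.089
grasp_force: 110.2
```

send_rows(
  moves=[
    [[0, 0, -0.002, 0, 0, 0, -1], [0, 0, -0.001, 0, 0, 0, -1], [0, 0, -0.001, 0, 0, 0, -1], [0, 0, 0, 0, 0, 0, -1]],
  ],
)

```text
clock: 35.3
eef_pos: [472.3, -359.8, 70.5]
tcp_rot: [3.141, -0.0, -0.01]
contact_force: [-5.2, 2.7, 10.4]
opening: 0.09
grasp_force: 112.7
```

It touched down with 10 N upward. Releasing, and clearing upward.

send_rows(
  moves=[
    [[0, 0, 0, 0, 0, 0, -0.35], [0, 0, 0, 0, 0, 0, -0.35], [0, 0, 0, 0, 0, 0, -0.35], [0, 0, 0.02, 0, 0, 0, -0.35], [0, 0, 0.04, 0, 0, 0, -0.35], [0, 0, 0.045, 0, 0, 0, -0.35], [0, 0, 0.045, 0, 0, 0, -0.35], [0, 0, 0.045, 0, 0, 0, -1]],
  ],
)

```text
clock: 36.1
eef_pos: [472.2, -359.4, 266.1]
tcp_rot: [-3.142, -0.0, -0.01]
contact_force: [-0.1, -0.6, -0.3]
opening: 0.172
grasp_force: 0.0
```

send_rows(
  moves=[
    [[0, 0, 0.045, 0, 0, 0, -1], [0, 0, 0.045, 0, 0, 0, -1], [0, 0, 0.045, 0, 0, 0, -1], [0, 0.045, 0, 0, 0, 0, -1], [0, 0.045, 0, 0, 0, 0, -1], [0, 0.045, 0, 0, 0, 0, -1], [0, 0.045, 0, 0, 0, 0, -1], [0, 0.045, 0, 0, 0, 0, -1], [0, 0.045, 0, 0, 0, 0, -1], [0, 0.045, 0, 0, 0, 0, -1]],
  ],
)

```text
clock: 37.1
eef_pos: [472.0, -42.8, 399.4]
tcp_rot: [-3.142, -0.001, -0.01]
contact_force: [0.7, -0.1, -0.3]
opening: 0.001
grasp_force: 0.0
```

Run:
```python
from m import *
T=grab_frame("top"); H=cv2.cvtColor(T["img"],cv2.COLOR_RGB2HSV).astype(int);h,s,v=H[...,0],H[...,1],H[...,2]
o=(h>4)&(h<22)&(s>130)&(v>100)
for k in blobs(o,5,(85,150,480,310)):
    M=cv2.moments(k);print("orange",cv2.boundingRect(k),cv2.contourArea(k),ray(T,M['m10']/M['m00'],M['m01']/M['m00'],32)[:2].round())
for k in blobs((h>95)&(h<125)&(s>110)&(v>50),150,(225,200,510,305)): print("blue",cv2.boundingRect(k),[tuple(map(int,p[0])) for p in cv2.approxPolyDP(k,3,True)])
a,b=ray(T,0,0,0),sense(); print(b["eef_pos"],b["contact_force"],b["clock"],b["qpos"].round(2))
save(T,"t11"); f=grab_frame("side"); save(f,"s11")
```

```text
orange (116, 270, 3, 5) 6.0 [441. 352.]
orange (388, 241, 34, 39) 779.0 [ 469. -311.]
blue (382, 238, 56, 52) [(382, 238), (390, 265), (395, 264), (395, 255), (389, 254), (386, 243), (393, 239), (400, 240), (402, 251), (419, 250), (423, 255), (422, 277), (392, 279), (392, 285), (437, 288), (437, 238)]
blue (382, 210, 119, 10) [(382, 212), (385, 216), (425, 217), (428, 211), (461, 212), (464, 219), (500, 217), (500, 211)]
[471.77257252 -37.37136828 399.42092868] [-0.47306669  4.54840097 -0.97775598] 37.15 [-0.09 -0.01  1.74  0.    1.41  1.49]
```

The dish is at rest in the tub and all the orange lies inside it, with none elsewhere. Now I move behind the lid with the fingers shut.

send_rows(
  moves=[
    [[0.019, -0.039, 0, 0, 0, 0, -1], [0.019, -0.039, 0, 0, 0, 0, -1], [0.02, -0.039, 0, 0, 0, 0, -1], [0.02, -0.039, 0, 0, 0, 0, -1], [0.02, -0.039, 0, 0, 0, 0, -1], [0.02, -0.039, 0, 0, 0, 0, -1], [0.02, -0.039, 0, 0, 0, 0, -1], [0, 0, 0, 0, 0, 0, -1]],
  ],
)

```text
clock: 38.0
eef_pos: [611.2, -322.6, 397.2]
tcp_rot: [3.141, 0.001, -0.013]
contact_force: [-0.6, 0.7, 0.6]
opening: 0.0
grasp_force: 0.0
```

send_rows(
  moves=[
    [[0, 0, -0.03, 0, 0, 0, -1], [0, 0, -0.03, 0, 0, 0, -1], [0, 0, -0.03, 0, 0, 0, -1], [0, 0, -0.03, 0, 0, 0, -1], [0, 0, -0.014, 0, 0, 0, -1], [0, 0, 0, 0, 0, 0, -1], [0, 0, 0, 0, 0, 0, -1]],
  ],
)

```text
clock: 38.7
eef_pos: [610.7, -317.8, 266.4]
tcp_rot: [3.141, -0.001, -0.01]
contact_force: [1.0, 0.6, 0.1]
opening: -0.0
grasp_force: 0.0
```

send_rows(
  moves=[
    [[-0.014, 0, 0, 0, 0, 0, -1], [-0.014, 0, 0, 0, 0, 0, -1], [-0.011, 0, 0, 0, 0, 0, -1], [-0.011, 0, -0.001, 0, 0, 0, -1], [-0.013, 0, -0.002, 0, 0, 0, -1], [-0.013, 0, -0.003, 0, 0, 0, -1], [-0.013, 0, -0.005, 0, 0, 0, -1], [-0.012, 0, -0.005, 0, 0, 0, -1], [0, 0, 0, 0, 0, 0, -1]],
  ],
)

```text
clock: 39.6
eef_pos: [506.9, -317.2, 248.0]
tcp_rot: [-3.14, 0.003, -0.011]
contact_force: [-0.1, -0.4, 0.1]
opening: -0.001
grasp_force: 0.0
```

```bash
cat > lid.py <<'E'
from m import *
for n,b in(("top",(300,150,520,320)),("side",(200,200,520,420))):
    f=grab_frame(n); H=cv2.cvtColor(f["img"],cv2.COLOR_RGB2HSV).astype(int);h,s,v=H[...,0],H[...,1],H[...,2]
    for k in blobs((h>95)&(h<125)&(s>110)&(v>50),150,b):
        print(n,cv2.boundingRect(k),cv2.contourArea(k),[tuple(map(int,p[0])) for p in cv2.approxPolyDP(k,4,True)])
s=sense(); print(s["clock"],s["eef_pos"].round(1),s["contact_force"].round(1),s["wrist_torque"].round(2))
E
python3 lid.py
```

```text
top (369, 214, 100, 76) 3550.5 [(370, 214), (376, 236), (374, 285), (437, 289), (437, 271), (423, 271), (419, 279), (404, 281), (388, 276), (387, 267), (395, 259), (422, 264), (424, 259), (446, 259), (440, 254), (405, 253), (399, 239), (440, 238), (468, 219)]
side (257, 256, 136, 163) 8030.5 [(287, 257), (341, 372), (320, 336), (311, 341), (303, 324), (258, 340), (286, 417), (342, 394), (346, 382), (392, 393), (350, 318), (334, 314), (355, 354), (341, 349), (305, 281), (319, 289), (315, 273)]
side (437, 239, 83, 146) 6649.5 [(489, 239), (450, 253), (437, 281), (472, 326), (482, 326), (479, 334), (519, 384), (519, 266)]
39.7 [ 508.8 -317.5  248.8] [0.2 0.4 0.1] [ 0.03 -0.05  0.02]
```

The lid follows the fingers, and contact has been clean so far.

send_rows(
  moves=[
    [[-0.0115, 0, -0.007, 0, 0, 0, -1], [-0.011, 0, -0.008, 0, 0, 0, -1], [-0.01, 0, -0.009, 0, 0, 0, -1], [-0.009, 0, -0.01, 0, 0, 0, -1], [-0.008, 0, -0.011, 0, 0, 0, -1], [-0.007, 0, -0.0115, 0, 0, 0, -1], [-0.006, 0, -0.0123, 0, 0, 0, -1], [-0.0045, 0, -0.0128, 0, 0, 0, -1], [0, 0, 0, 0, 0, 0, -1]],
  ],
)

```text
clock: 40.6
eef_pos: [440.7, -316.8, 165.4]
tcp_rot: [-3.139, 0.003, -0.011]
contact_force: [-0.3, 1.2, -0.0]
opening: 0.0
grasp_force: 0.0
```

```bash
python3 lid.py
```

```text
top (369, 218, 102, 80) 5154.0 [(369, 220), (377, 293), (429, 297), (424, 290), (395, 288), (392, 264), (455, 263), (470, 252), (466, 219)]
side (246, 287, 144, 133) 8029.5 [(329, 287), (321, 288), (314, 317), (304, 331), (303, 348), (313, 359), (310, 365), (320, 385), (293, 395), (262, 328), (257, 302), (246, 304), (287, 419), (326, 419), (389, 394)]
side (437, 239, 83, 146) 6652.0 [(489, 239), (450, 253), (437, 281), (472, 326), (482, 326), (479, 334), (519, 384), (519, 266)]
40.7 [ 442.3 -317.5  167.2] [ 0.7 -0.1 -0.1] [-0.01 -0.02 -0.02]
```

send_rows(
  moves=[
    [[-0.01, 0, 0.004, 0, 0, 0, -1], [0, 0, -0.008, 0, 0, 0, -1], [0, 0, -0.008, 0, 0, 0, -1], [0, 0, -0.004, 0, 0, 0, -1], [0, 0, -0.003, 0, 0, 0, -1], [0, 0, 0, 0, 0, 0, -1]],
  ],
)

```text
clock: 41.3
eef_pos: [432.2, -317.4, 148.0]
tcp_rot: [-3.141, 0.001, -0.01]
contact_force: [0.6, 1.0, -0.2]
opening: 0.002
grasp_force: 0.0
```

send_rows(
  moves=[
    [[0, 0, -0.003, 0, 0, 0, -1], [0, 0, -0.002, 0, 0, 0, -1], [0, 0, -0.002, 0, 0, 0, -1], [0, 0, 0, 0, 0, 0, -1]],
  ],
)

```text
clock: 41.7
eef_pos: [432.3, -317.5, 141.4]
tcp_rot: [-3.141, 0.0, -0.01]
contact_force: [0.0, 0.1, -0.5]
opening: -0.004
grasp_force: 0.0
```

send_rows(
  moves=[
    [[0, 0, -0.003, 0, 0, 0, -1], [0, 0, -0.003, 0, 0, 0, -1], [0, 0, -0.002, 0, 0, 0, -1]],
  ],
)

```text
clock: 42.0
eef_pos: [432.1, -317.6, 133.6]
tcp_rot: [3.142, 0.0, -0.01]
contact_force: [-1.4, 0.2, 1.9]
opening: -0.001
grasp_force: 1.0
```

send_rows(
  moves=[
    [[0, 0, -0.002, 0, 0, 0, -1], [0, 0, -0.002, 0, 0, 0, -1]],
  ],
)

```text
clock: 42.2
eef_pos: [432.4, -317.6, 129.5]
tcp_rot: [-3.142, -0.0, -0.01]
contact_force: [-0.6, -0.4, 5.4]
opening: 0.002
grasp_force: 2.8
```

send_rows(
  moves=[
    [[0, 0, -0.002, 0, 0, 0, -1], [0, 0, -0.001, 0, 0, 0, -1], [0, 0, 0, 0, 0, 0, -1]],
  ],
)

```text
clock: 42.5
eef_pos: [432.5, -317.7, 129.1]
tcp_rot: [3.141, -0.0, -0.01]
contact_force: [-9.7, 6.1, 31.2]
opening: -0.001
grasp_force: 15.9
```

send_rows(
  moves=[
    [[0, 0, -0.002, 0, 0, 0, -1], [0, 0, -0.002, 0, 0, 0, -1], [0, 0, 0, 0, 0, 0, -1]],
  ],
)

```text
clock: 42.8
eef_pos: [432.7, -317.9, 128.4]
tcp_rot: [3.141, -0.001, -0.01]
contact_force: [-20.4, 13.0, 72.6]
opening: 0.003
grasp_force: 36.4
```

It hit a hard stop at a tip height of about 112 mm, which is the top of the shut lid. Backing away and checking.

send_rows(
  moves=[
    [[0, 0, 0.006, 0, 0, 0, -1], [0, 0, 0.02, 0, 0, 0, -1], [0, 0, 0.045, 0, 0, 0, -1], [0, 0, 0.045, 0, 0, 0, -1], [0, 0, 0.045, 0, 0, 0, -1], [0, 0.045, 0.01, 0, 0, 0, -1], [0, 0.045, 0.01, 0, 0, 0, -1], [0, 0.045, 0.01, 0, 0, 0, -1], [0, 0.045, 0.01, 0, 0, 0, -1], [0, 0.045, 0.01, 0, 0, 0, -1]],
  ],
)

```text
clock: 43.8
eef_pos: [432.1, -90.9, 334.1]
tcp_rot: [-3.141, -0.001, -0.011]
contact_force: [0.9, -0.1, 0.6]
opening: 0.002
grasp_force: 0.0
```

send_rows(
  moves=[
    [[0, 0.045, 0, 0, 0, 0, -1], [0, 0, 0, 0, 0, 0, -1], [0, 0, 0, 0, 0, 0, -1]],
  ],
)

```text
clock: 44.1
eef_pos: [432.4, -46.6, 333.7]
tcp_rot: [3.141, -0.0, -0.007]
contact_force: [-0.3, -0.8, -0.3]
opening: 0.001
grasp_force: 0.0
```

```bash
python3 lid.py
python3 - <<'E'
from m import *
T=grab_frame("top"); S=grab_frame("side"); H=cv2.cvtColor(T["img"],cv2.COLOR_RGB2HSV).astype(int);h,s,v=H[...,0],H[...,1],H[...,2]
for a in(0,.05,.1): # free-edge upper corners expected
    c,q=np.cos(a),np.sin(a)
    print(a,[(proj(T,(561-160*c+12*q,y,100.5+160*q+12*c)).round(1),proj(S,(561-160*c+12*q,y,100.5+160*q+12*c)).round(1)) for y in(-214.5,-418.5)])
for k in blobs((h>4)&(h<22)&(s>130)&(v>100),5,(85,150,480,330)): print("orange",cv2.boundingRect(k))
for k in blobs((s<60)&(v>170),15,(95,255,220,305)):
    M=cv2.moments(k); print("tray",ray(T,M['m10']/M['m00'],M['m01']/M['m00'],68).round(),cv2.contourArea(k))
E
```

```text
top (369, 219, 100, 81) 7458.0 [(369, 220), (371, 293), (433, 299), (468, 295), (466, 220)]
side (243, 287, 146, 133) 12223.5 [(327, 287), (243, 318), (267, 395), (274, 397), (282, 419), (338, 419), (388, 395)]
side (437, 239, 83, 146) 6648.0 [(489, 239), (450, 253), (437, 281), (472, 326), (482, 326), (479, 334), (519, 384), (519, 266)]
44.2 [432.4 -48.1 333.5] [-0.8  0.1 -0.2] [-0.06 -0.01  0.04]
0 [(array([369.4, 296.2]), array([240.2, 318.4])), (array([468.1, 297.2]), array([287.4, 441.8]))]
0.05 [(array([370.1, 296.2]), array([240.2, 315.9])), (array([469.7, 297.3]), array([288. , 439.9]))]
0.1 [(array([370.8, 296.1]), array([240.5, 313.2])), (array([471.3, 297.2]), array([288.8, 437.9]))]
orange (116, 270, 3, 5)
tray [398. 119.  68.] 226.5
tray [424. 262.  68.] 77.5
tray [422. 343.  68.] 82.0
tray [436. 174.  68.] 80.0
tray [431. 220.  68.] 772.0
```

The lid corners match angle 0. The third cover reads (436,174) where I placed it at (423,180), so I'll check that it is upright by triangulating from both views.

Run:
```python
from m import *
T=grab_frame("top"); S=grab_frame("side")
for n,f,bb in(("T",T,(95,255,222,305)),("S",S,(160,140,230,225))):
    H=cv2.cvtColor(f["img"],cv2.COLOR_RGB2HSV).astype(int);s,v=H[...,1],H[...,2]
    for k in blobs((v<55),25,bb):
        M=cv2.moments(k);print(n,"dark",cv2.boundingRect(k),cv2.contourArea(k),ray(f,M['m10']/M['m00'],M['m01']/M['m00'],26)[:2].round())
    for k in blobs((s<60)&(v>190),8,bb):
        M=cv2.moments(k);u=(M['m10']/M['m00'],M['m01']/M['m00']);print(n,"hub",cv2.boundingRect(k),cv2.contourArea(k),ray(f,*u,68)[:2].round())
    for x,y in((423,341),(422,261),(423,180),(436,174)): print(n,(x,y),"top",proj(f,(x,y,68)).round(),"disc",proj(f,(x,y,26)).round())
    H=cv2.cvtColor(f["img"],cv2.COLOR_RGB2HSV).astype(int)
    for k in blobs((H[...,0]>18)&(H[...,0]<32)&(H[...,1]>90)&(H[...,2]>120),1,bb): x,y,w,h=cv2.boundingRect(k); print(n,"dot",ray(f,x+w/2,y+h/2,27)[:2].round())
```

```text
T dark (158, 276, 9, 15) 34.0 [417. 247.]
T dark (195, 270, 9, 14) 32.0 [430. 161.]
T dark (154, 268, 18, 23) 52.5 [429. 237.]
T dark (119, 268, 19, 23) 218.5 [428. 325.]
T dark (198, 263, 11, 23) 37.0 [441. 150.]
T dark (99, 259, 6, 25) 65.0 [445. 391.]
T hub (207, 283, 15, 22) 210.5 [395. 116.]
T hub (146, 277, 10, 10) 70.0 [423. 261.]
T hub (110, 277, 10, 10) 71.0 [422. 342.]
T hub (185, 271, 10, 11) 73.0 [436. 174.]
T (423, 341) top [115. 281.] disc [123. 280.]
T (422, 261) top [151. 282.] disc [157. 280.]
T (423, 180) top [187. 282.] disc [191. 280.]
T (436, 174) top [190. 276.] disc [194. 275.]
T dot [402. 253.]
T dot [402. 330.]
T dot [413. 178.]
T dot [430. 152.]
T dot [431. 242.]
T dot [433. 324.]
T dot [441. 196.]
T dot [441. 270.]
T dot [439. 354.]
T dot [456. 168.]
S dark (198, 199, 22, 11) 103.5 [437. 155.]
S dark (185, 181, 14, 10) 78.0 [416. 234.]
S dark (178, 163, 8, 9) 29.0 [408. 314.]
S dark (205, 140, 22, 23) 239.5 [514. 360.]
S hub (201, 183, 9, 7) 35.5 [440. 176.]
S hub (187, 162, 8, 7) 30.0 [427. 264.]
S hub (179, 145, 8, 5) 23.5 [425. 345.]
S (423, 341) top [182. 148.] disc [185. 160.]
S (422, 261) top [189. 166.] disc [192. 179.]
S (423, 180) top [198. 187.] disc [200. 199.]
S (436, 174) top [204. 187.] disc [206. 199.]
S dot [434. 154.]
S dot [420. 180.]
S dot [462. 170.]
S dot [407. 255.]
S dot [437. 244.]
S dot [447. 271.]
S dot [408. 332.]
S dot [440. 330.]
S dot [412. 362.]
S dot [444. 358.]
```

All three covers are upright: for the nudged one, the hub and disc centres coincide at (436,174), which is well inside the tray limits. Handing in.

```bash
python3 -c "
from rig import sign_off
print(sign_off())"
```

```text
the job is handed in; nothing more can be done
None
```

I handed the job in at about 44 s on the robot's clock, and no verdict came back: the three covers stand upright in the tray, and the dish with the eight feet (six caught from the chute, two picked off the bench; not counted one by one) is in the washer with its lid pressed shut, but I never rechecked the bottle, tape and wrench.

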